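# Right the stock row and show a spray can's base to the camera

## Task

Stand the toppled square tin back up on the empty marked place in the stock tray and let go of it. Then take the tall spray can out of the row and hold it up in front of the small inspection camera, in line with the lens, with the middle of the can's base squarely facing the lens about 10 cm away, so the code under it can be read. Finish while holding the can still there; do not knock the camera or disturb the other can and the jar.

Things in the scene. Friction and masses are not known exactly. Their poses are not given: they have to be found in the camera images.
- tray: Fixed stock tray: black mat 220 mm (x) by 460 mm (y), top face 4 mm above the desk; plywood rail 26 mm high along its +x edge, strips 14 mm high along its two ends. Origin: centre of its underside, z up. Four standing places in a row along its y axis at x = +50 mm, y = -157.5, -52.5, +52.5, +157.5 mm, each marked by a grey ring 66 mm across on the mat.
- place0 (a point): Centre of marked place 0 of the tray (y = -157.5 mm in the tray's frame), on the mat's top face. Three places are occupied, in varying order; the toppled tin's foot lies at the remaining one.
- place1 (a point): Centre of marked place 1 of the tray (y = -52.5 mm in the tray's frame), on the mat's top face. Three places are occupied, in varying order; the toppled tin's foot lies at the remaining one.
- place2 (a point): Centre of marked place 2 of the tray (y = 52.5 mm in the tray's frame), on the mat's top face. Three places are occupied, in varying order; the toppled tin's foot lies at the remaining one.
- place3 (a point): Centre of marked place 3 of the tray (y = 157.5 mm in the tray's frame), on the mat's top face. Three places are occupied, in varying order; the toppled tin's foot lies at the remaining one.
- tin: Square metal tin with a paper label, 44 x 44 x 100 mm, with a black screw cap 22 mm across and 14 mm tall on top (114 mm in all), about 0.2 kg. Origin: centre of its base; z runs from base to cap. At the start it lies on one flat side on the mat, base at its place, cap towards the robot.
- tall_can: Round aluminium spray can with a white cap, the tallest thing in the row: 150 mm tall in all. Straight side 45 mm in diameter from the base up to 120 mm, then a shoulder to 128 mm, then the cap 37 mm in diameter up to 150 mm. About 0.2 kg. Origin: centre of its base; z runs from base to cap; round about z. Stands in the tray.
- tall_can_top (a point): Centre of the top of the tall can's cap, 150 mm from its base.
- short_can: Spray can of the same kind, 45 mm in diameter but only 105 mm tall. Origin: centre of its base. Stands in the tray; to be left alone.
- jar: Glass jar with a lid, 54 mm in diameter, 75 mm tall. Origin: centre of its base. Stands in the tray; to be left alone.
- camera: Fixed stand of the inspection camera: dark plate 110 x 90 x 14 mm with a post, carrying the camera head. Origin: on the desk right under the centre of the lens's front glass, z up; the camera looks towards the stand's -x side.
- camera_head: Camera head: grey box 44 x 60 x 46 mm with a black lens 38 mm in diameter on it. Origin: centre of the lens's front glass, 130 mm above the desk. Its z axis is the line of sight, out of the lens: 50 degrees above level, towards the stand's -x side; its y axis is level.
- focus (a point): Point on the line of sight, 100 mm in front of the lens glass: where the middle of the can's base belongs.
There are look-alikes about, which are no part of the job. What is shaped like the tall_can but green or turquoise is not meant. Leave any green look-alike of the tin alone.

How it is judged:
By the outcome, as a careful person would: the job done as asked, in the order asked, and still so for the second after the job is handed in, while the arm keeps its last pose, push and grip.
It also fails if it takes over 61 s, if anything falls off the work surface, if the arm or the gripper's body presses on something with over 40 N, if the wrist force passes 120 N, or if a joint passes its speed limit or range.

## Robot

A 6-joint arm with a two-finger parallel gripper is mounted at the origin on the work surface. World frame = base frame: x ahead of the robot, y to its left, z up, the work surface at z = 0. Lengths are in m, angles in rad, forces in N, time in s.
With the tool pointing down it reaches from about 0.25 to 0.85 m from the base axis. Payload 12.5 kg.
Tool frame: the origin (TCP) lies on the centre line of the jaws, within the pads' length; the fingertips stand 25 mm ahead of it and the grasp point (between the pads) lies 6 mm ahead of it; z points along the fingers, y is the line along which they close (so a half turn about z gives the same grasp; the last joint's range is limited). The gripper opens to 93 mm and grips with 3 to 60 N. Pads are 15 mm wide; open, the fingers measure 128 mm over their backs; the gripper's body (75 mm by 188 mm) begins 65 mm behind the grasp point.
Start: joints at [1.109, 0.351, 1.652, -0, 1.139, -0.085], TCP at [0.202, 0.511, 0.244] pointing down, gripper open.
Joint ranges: [-2.75, 2.75], [-0.79, 2.1], [0.01, 2.65], [-1.57, 4.71], [0.07, 3.14], [-2.87, 2.87]. Speed limits (rad/s): [2.22, 2.22, 2.79, 3.14, 3.14, 3.14].

## Interface

Orientations are given as a unit quaternion [w, x, y, z].
In Python, from rig import status, viewer, robot gives the robot as it stands. The module is installed in compiled form; this text tells all that it offers.
- The arm moves only by the shell command python3 -m inch 'ROWS'. ROWS is JSON, a list of rows, each an object of numbers: "hand": the closure, from 0 (fully open) to 1 (shut); "x", "y", "z": the shift along the tool's x, y, z in m; "yaw": the turn about the tool's z in degrees. In form: [{"hand": .., "x": .., "y": .., "z": .., "yaw": ..}, ...]. A call has 1 to 20 rows; each row is the pose to reach, as a shift and turn from the pose commanded when the call began, along the tool's axes at that moment; what a row does not reach only later rows make up. A row lasts 1/8 s, in which the tool goes at most 62.5 mm and 10.7 degrees, less where a joint would pass 70% of its speed; a pose out of reach is approached as far as the arm can. A call with a gripper value outside its range is refused whole. The fingers move at their own pace and stop on an object; the grip force is fixed at half the most. Time passes only in rows, so rows that repeat a pose let the fingers close. It gives the time, the measured TCP pose, the force, the opening and the grip force at its end, in the units of the state.
- status.read_state(): the state, without advancing time (a new reading comes with each control period).
- viewer.capture(name): name is "side" or "top" or "wrist"; returns a dict with "color" (384x512x3 uint8, red, green, blue), "camera_matrix" (3x3 intrinsics, pixels), "world_to_cam" (4x4, takes a point from world to camera coordinates). Camera axes: x right, y up, looking along -z (the intrinsics and any distortion apply to the point x, -y, -z); pixel columns grow to the right and rows downward; lengths in m; the calibration is good to about 2 mm. A picture is of the moment at which its call begins. There is no depth.
- robot.close_job(): hands the job in; it is judged then, once.
The state is a dict: "time_s": time; "qpos": joint angles; "qvel": joint speeds; "effort": joint torques, N m; "eef_pos": TCP position; "tcp_rot": TCP orientation; "wrist_force": force on the tool from outside, world axes, zero at the start; "moment": the same for the moment, N m; "finger_gap": finger opening in m; "grip_force": force on a finger pad.
Only numpy, scipy, OpenCV 4.12 (cv2) and the standard library are available. Lean on these libraries where they do the work, as an engineer would, in place of code of your own. Each camera call takes 0.05 s, during which the arm holds its last target. There are 200 camera calls.

## Working session

There is one attempt and no reset: what is moved stays moved. The work goes in short steps, Python scripts to look and compute and a shell command to move; the robot and the scene stay as the last step left them, time stands still between calls to the robot, and variables do not carry over. Pictures are saved under pics/ and viewed, at most 10 in all, crops included, and the job is handed in when it is done.

```bash
mkdir -p pics; ls
python3 - <<'E'
from rig import status, viewer
import cv2, numpy as np, pickle
print(status.read_state())
for n in ["side","top","wrist"]:
    d=viewer.capture(n); pickle.dump(d,open(f"{n}0.pkl","wb"))
    cv2.imwrite(f"pics/{n}0.png",cv2.cvtColor(d["color"],cv2.COLOR_RGB2BGR))
    print(n,d["camera_matrix"].round(1).tolist(),d["world_to_cam"].round(3).tolist(),[k for k in d])
a=cv2.imread("pics/side0.png");b=cv2.imread("pics/top0.png")
cv2.imwrite("pics/both0.png",cv2.resize(np.vstack([a,b]),None,fx=.78,fy=.78))
E
```

```text
pics
{'time_s': 0.0, 'qpos': array([ 1.10937269e+00,  3.51254255e-01,  1.65245915e+00, -2.27574029e-05,
        1.13908451e+00, -8.46018942e-02]), 'qvel': array([ 0.00019286, -0.00068686,  0.00059083,  0.00075601, -0.00012312,
        0.00046464]), 'effort': array([-1.86616395e-03, -4.97304940e+01, -2.85259509e+01,  6.97849528e-02,
        2.55391299e-02, -1.11018014e-04]), 'eef_pos': array([0.20221663, 0.51112218, 0.24307822]), 'tcp_rot': array([-1.52539526e-04,  1.87293409e-01,  9.82303831e-01, -5.83093550e-04]), 'wrist_force': array([-0.13705532,  0.14273867, -0.47351762]), 'moment': array([-0.04363536, -0.01664132, -0.03418092]), 'grip_force': 0.0, 'finger_gap': 0.09282369516711353}
side [[411.8, 0.0, 255.6], [0.0, 411.8, 190.9], [0.0, 0.0, 1.0]] [[0.906, -0.424, -0.014, -0.464], [0.294, 0.605, 0.74, -0.247], [-0.305, -0.674, 0.673, -1.16], [0.0, 0.0, 0.0, 1.0]] ['color', 'camera_matrix', 'world_to_cam']
top [[469.6, 0.0, 254.3], [0.0, 469.6, 193.2], [0.0, 0.0, 1.0]] [[-0.021, -1.0, 0.004, 0.005], [0.989, -0.02, 0.149, -0.513], [-0.149, 0.007, 0.989, -1.399], [0.0, 0.0, 0.0, 1.0]] ['color', 'camera_matrix', 'world_to_cam']
wrist [[323.7, 0.0, 250.9], [0.0, 323.7, 191.2], [0.0, 0.0, 1.0]] [[0.369, 0.93, -0.0, -0.549], [-0.895, 0.355, -0.271, 0.032], [-0.252, 0.1, 0.963, -0.39], [0.0, 0.0, 0.0, 1.0]] ['color', 'camera_matrix', 'world_to_cam']
```

View pics/side0.png

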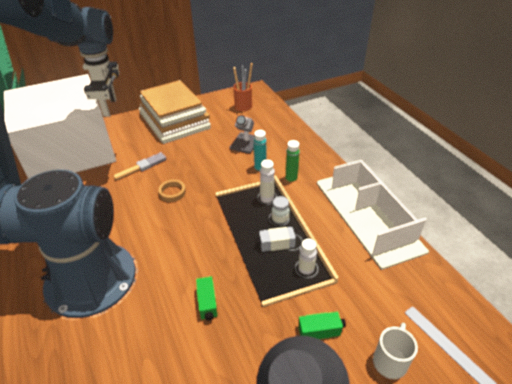

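View pics/top0.png

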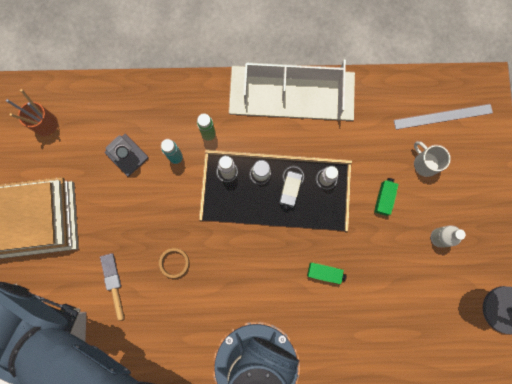

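The side view shows the tray row: tall can (267,182), jar (281,210), toppled tin (278,239), short can (307,258). The inspection camera is at (245,133). In the top view they are at (228,168), (261,172), (291,188), (328,178) and (126,153).

Look-alikes (top-view pixels):
- **Tall can:** turquoise can (172,151), green can (206,126), grey-white can outside the tray (447,236), short can (328,178). I choose the one at (228,168): white-capped, in the tray and tallest.
- **Tin:** green tins (387,197) and (326,273). I choose the white-label one in the tray (291,188).

Next, close crops to check this and see which way the camera points.

```bash
cat > h.py <<'E'
import numpy as np, cv2, pickle
def ld(n): return pickle.load(open(n+".pkl","rb"))
def ray(d,u,v):
    K=d["camera_matrix"];T=d["world_to_cam"]
    r=np.array([(u-K[0,2])/K[0,0],-(v-K[1,2])/K[1,1],-1.])
    R=T[:3,:3];o=-R.T@T[:3,3];w=R.T@r
    return o,w/np.linalg.norm(w)
def onz(d,u,v,z):
    o,w=ray(d,u,v);return o+w*(z-o[2])/w[2]
def tri(*rs):
    A=0;b=0
    for o,w in rs:
        P=np.eye(3)-np.outer(w,w);A=A+P;b=b+P@o
    p=np.linalg.solve(A,b);return p,[np.linalg.norm((np.eye(3)-np.outer(w,w))@(p-o)).round(4) for o,w in rs]
def proj(d,p):
    c=d["world_to_cam"]@np.append(p,1);K=d["camera_matrix"]
    return np.array([K[0,0]*c[0]/-c[2]+K[0,2],K[1,1]*-c[1]/-c[2]+K[1,2]])
E
python3 - <<'E'
from h import *
t=cv2.imread("pics/top0.png");s=cv2.imread("pics/side0.png")
f=lambda im,x,y,w,h,k:cv2.resize(im[y:y+h,x:x+w],None,fx=k,fy=k,interpolation=cv2.INTER_CUBIC)
a=f(t,190,140,180,100,4.4)[:,:792]
b=np.hstack([f(t,95,125,60,60,4.4)[:140*2],f(s,215,100,60,60,4.4),f(s,255,150,60,60,4.4)])
b=cv2.resize(b,(792,264));cv2.imwrite("pics/crop0.png",cv2.resize(np.vstack([a,b]),None,fx=.85,fy=.85))
d=ld("top0")
hsv=cv2.cvtColor(t,cv2.COLOR_BGR2HSV)
# black mat
m=((t.max(2)<50)*255).astype(np.uint8);m[:, :190]=0;m[:,365:]=0;m[:140]=0;m[245:]=0
m=cv2.morphologyEx(m,cv2.MORPH_OPEN,np.ones((3,3)))
pts=np.argwhere(m)[:,::-1]
W=np.array([onz(d,u,v,.004)[:2] for u,v in pts])
r=cv2.minAreaRect((W*1000).astype(np.float32));print(r);print(cv2.boxPoints(r))
E
```

```text
((522.46484375, -71.37724304199219), (436.3031921386719, 206.89309692382812), 84.54203796386719)
[[ 398.73773 -278.70044]
 [ 604.6928  -298.37915]
 [ 646.19196  135.94595]
 [ 440.23688  155.62466]]
```

View pics/crop0.png

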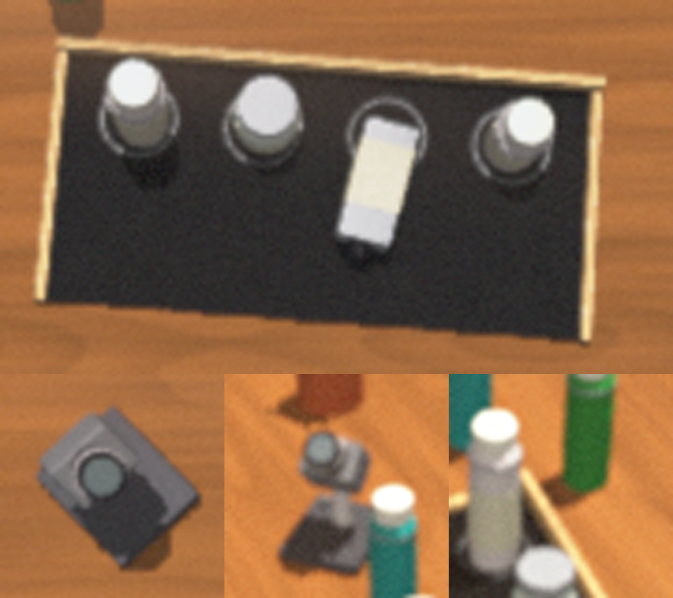

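Top crop: the tall can (white cap, place 3) is at crop (140,100) with its yellowish label in the side crop, so the choice holds. The tin lies across the empty ring at (388,135) with its cap towards the robot. The inspection camera's lens disc is at (102,475), facing down-right in the top view, which is −x/−y.

Run:
```python
from h import *
t=ld("top0");s=ld("side0");w=ld("wrist0")
for d in (t,s,w):
    o,r=ray(d,256,192);print("cam",o.round(3),r.round(3))
ti=cv2.imread("pics/top0.png");si=cv2.imread("pics/side0.png")
print("ring",onz(t,293.7,176.1,.004).round(4))
L,res=tri(ray(t,122.3,152),ray(s,241.2,120.9));print("lens",L.round(4),res)
# floodfill lens & caps
def blob(im,seed,lo=14):
    m=np.zeros((im.shape[0]+2,im.shape[1]+2),np.uint8)
    cv2.floodFill(im.copy(),m,seed,(0,0,0),(lo,)*3,(lo,)*3,cv2.FLOODFILL_FIXED_RANGE|(255<<8))
    m=m[1:-1,1:-1];M=cv2.moments(m,True);x,y,ww,h=cv2.boundingRect(m);return (M['m10']/M['m00'],M['m01']/M['m00']),M['m00'],(x,y,ww,h)
bt=blob(ti,(122,152));bs=blob(si,(241,121));print(bt,bs);print(tri(ray(t,*bt[0]),ray(s,*bs[0])))
for nm,a in (("tall",(226,162)),("short",(331,173)),("jar",(262,167))):
    print(nm,blob(ti,a,25))
for nm,a in (("tall",(267,164)),("short",(308,243)),("jar",(281,201))):
    print(nm,blob(si,a,25))
print(ti[152,122],si[121,241])
# side-view lens ring / tall can proj
# tin mask: bright pixels
g=ti.min(2);m=((g>110)*255).astype(np.uint8);m[:,:275]=0;m[:,308:]=0;m[:160]=0;m[212:]=0
m=cv2.morphologyEx(m,cv2.MORPH_OPEN,np.ones((3,3)))
p=np.argwhere(m)[:,::-1];W=np.array([onz(t,u,v,.048)[:2]*1000 for u,v in p],np.float32)
r=cv2.minAreaRect(W);print(r,cv2.boxPoints(r).round(1))
```

```text
cam [0.298 0.004 1.46 ] [ 0.152 -0.01  -0.988]
cam [ 0.14  -0.829  0.957] [ 0.305  0.672 -0.675]
cam [0.133 0.538 0.384] [ 0.26  -0.086 -0.962]
ring [ 0.5703 -0.1312  0.004 ]
lens [0.6305 0.3762 0.1251] [np.float64(0.0014), np.float64(0.0014)]
((121.7741935483871, 151.82258064516128), 62.0, (118, 148, 9, 9)) ((240.36363636363637, 119.5909090909091), 22.0, (238, 117, 6, 6))
(array([0.62844854, 0.37619477, 0.13166114]), [np.float64(0.0004), np.float64(0.0004)])
tall ((225.23076923076923, 161.875), 104.0, (220, 157, 12, 11))
short ((331.2079207920792, 171.98019801980197), 101.0, (326, 167, 12, 11))
jar ((261.0059171597633, 167.79289940828403), 169.0, (254, 161, 15, 15))
tall ((267.01428571428573, 163.31428571428572), 70.0, (262, 160, 11, 8))
short ((308.8290598290598, 243.9145299145299), 117.0, (303, 239, 13, 11))
jar ((280.5233644859813, 201.62616822429908), 107.0, (274, 197, 14, 10))
[120 122 114] [152 154 151]
((526.0664672851562, -116.58082580566406), (47.3187370300293, 101.22048950195312), 72.9789047241211) [[ 470.7 -124.4]
 [ 567.5 -154. ]
 [ 581.4 -108.8]
 [ 484.6  -79.1]]
```

Run:
```python
from h import *
t=ld("top0");s=ld("side0")
for n,a,b,z in (("tall",(225.2,161.9),(267,163.3),.154),("short",(331.2,172),(308.8,243.9),.109),("jar",(261,167.8),(280.5,201.6),.079)):
    p,r=tri(ray(t,*a),ray(s,*b));print(n,p.round(4),r,"z-plane top",onz(t,*a,z).round(4),"side",onz(s,*b,z).round(4))
# tray model: yaw, from places
yaw=np.deg2rad(-5.46)
y=np.array([-np.sin(yaw),np.cos(yaw)]);x=np.array([np.cos(yaw),np.sin(yaw)])
# mat extents robust: project mat edges along x and y
ti=cv2.imread("pics/top0.png")
for px in ((209,152),(205,219),(348,230),(351,162)): print(onz(t,*px,.004).round(4))
c=np.array([.5224,-.0714])
for k in (-157.5,-52.5,52.5,157.5): print(k,(c+x*.05+y*k/1000).round(4))
# camera plate mask
g=ti.astype(int);m=((g.max(2)-g.min(2)<25)&(g.max(2)<130)).astype(np.uint8)*255
m[:,:100]=0;m[:,152:]=0;m[:125]=0;m[185:]=0
cs,_=cv2.findContours(m,0,2);c=max(cs,key=cv2.contourArea);print(cv2.contourArea(c))
for z in (.014,):
    W=np.array([onz(t,*q[0],z)[:2]*1000 for q in c],np.float32);r=cv2.minAreaRect(W);print(r,cv2.boxPoints(r).round(1).tolist())
```

```text
tall [0.5884 0.0755 0.1547] [np.float64(0.0013), np.float64(0.0013)] z-plane top [0.5872 0.0759 0.154 ] side [0.5902 0.0762 0.154 ]
short [ 0.5617 -0.2323  0.1089] [np.float64(0.0011), np.float64(0.0011)] z-plane top [ 0.5607 -0.2319  0.109 ] side [ 0.5628 -0.2325  0.109 ]
jar [ 0.5846 -0.0274  0.0794] [np.float64(0.0011), np.float64(0.0011)] z-plane top [ 0.5836 -0.027   0.079 ] side [ 0.5859 -0.0271  0.079 ]
[0.6536 0.1353 0.004 ]
[0.4403 0.1491 0.004 ]
[ 0.397 -0.294  0.004]
[ 0.612  -0.3144  0.004 ]
-157.5 [ 0.5572 -0.2329]
-52.5 [ 0.5672 -0.1284]
52.5 [ 0.5772 -0.0239]
157.5 [0.5872 0.0806]
855.5
((649.816162109375, 397.2403869628906), (116.23009490966797, 86.40951538085938), 44.115570068359375) [[578.0, 387.79998779296875], [638.2000122070312, 325.79998779296875], [721.5999755859375, 406.70001220703125], [661.5, 468.70001220703125]]
```

```bash
cat >> h.py <<'E'
def axes(q):
    from scipy.spatial.transform import Rotation as R
    return R.from_quat([q[1],q[2],q[3],q[0]]).as_matrix()
def go(p,ang=None,base=None):
    "shift (tool axes) to TCP p; ang = wanted world angle (deg) of tool y"
    from rig import status
    s=status.read_state();M=axes(s["tcp_rot"]);d=M.T@(np.array(p)-s["eef_pos"])
    a=np.rad2deg(np.arctan2(M[1,1],M[0,1]));yw=None
    if ang is not None: yw=round(-((ang-a+90)%180-90),1)
    print("shift",d.round(4),"yaw",yw,"now",s["eef_pos"].round(4),"yang",a.round(1),"q",s["qpos"].round(2),"t",round(s["time_s"],2))
def snap(n,tag):
    from rig import viewer
    d=viewer.capture(n);pickle.dump(d,open(tag+".pkl","wb"));im=cv2.cvtColor(d["color"],cv2.COLOR_RGB2BGR);cv2.imwrite("pics/"+tag+".png",im);return d,im
E
python3 -m inch '[{"x":-0.344,"y":-0.059,"z":-0.057},{"x":-0.344,"y":-0.059,"z":-0.057},{"x":-0.344,"y":-0.059,"z":-0.057},{"x":-0.344,"y":-0.059,"z":-0.057},{"x":-0.344,"y":-0.059,"z":-0.057},{"x":-0.344,"y":-0.059,"z":-0.057},{"x":-0.344,"y":-0.059,"z":-0.057},{"x":-0.344,"y":-0.059,"z":-0.057}]'
python3 - <<'E'
from h import *
d,im=snap("wrist","wristcam");print(proj(d,[.6285,.3762,.13]))
go([.497,-.108,.12],73)
E
```

```text
[278.16974469 553.84531539]
shift [-0.5019 -0.4673  0.1236] yaw -4.6 now [0.2023 0.5113 0.2433] yang 68.4 q [ 1.11  0.35  1.65 -0.    1.14 -0.08] t 0.2schema error: expected keys hand, x, y, z, yaw
```

View pics/wristcam.png

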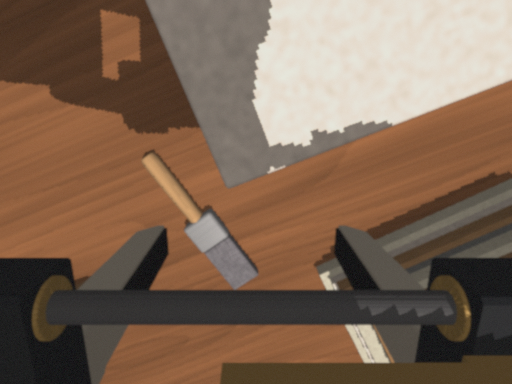

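```bash
python3 -m inch '[{"hand":0,"x":-0.502,"y":-0.467,"z":0.11,"yaw":-4.6},{"hand":0,"x":-0.502,"y":-0.467,"z":0.11,"yaw":-4.6},{"hand":0,"x":-0.502,"y":-0.467,"z":0.11,"yaw":-4.6},{"hand":0,"x":-0.502,"y":-0.467,"z":0.11,"yaw":-4.6},{"hand":0,"x":-0.502,"y":-0.467,"z":0.11,"yaw":-4.6},{"hand":0,"x":-0.502,"y":-0.467,"z":0.11,"yaw":-4.6},{"hand":0,"x":-0.502,"y":-0.467,"z":0.11,"yaw":-4.6},{"hand":0,"x":-0.502,"y":-0.467,"z":0.11,"yaw":-4.6},{"hand":0,"x":-0.502,"y":-0.467,"z":0.11,"yaw":-4.6},{"hand":0,"x":-0.502,"y":-0.467,"z":0.11,"yaw":-4.6},{"hand":0,"x":-0.502,"y":-0.467,"z":0.11,"yaw":-4.6},{"hand":0,"x":-0.502,"y":-0.467,"z":0.11,"yaw":-4.6},{"hand":0,"x":-0.502,"y":-0.467,"z":0.11,"yaw":-4.6},{"hand":0,"x":-0.502,"y":-0.467,"z":0.11,"yaw":-4.6}]'
python3 - <<'E'
from h import *
go([.497,-.108,.034],73)
d,im=snap("wrist","wtin")
E
```

```text
time_s: 1.95
eef_pos: [0.4969, -0.1064, 0.1338]
tcp_rot: [-0.0, 0.147, 0.989, 0.0]
wrist_force: [-0.1, -0.1, 0.0]
finger_gap: 0.093
grip_force: 0.0
shift [-0.0006 -0.0015  0.0998] yaw 0.1 now [ 0.4969 -0.1064  0.1338] yang 73.1 q [-0.3   0.42  1.86  0.    0.86 -1.58] t 1.95
```

View pics/wtin.png

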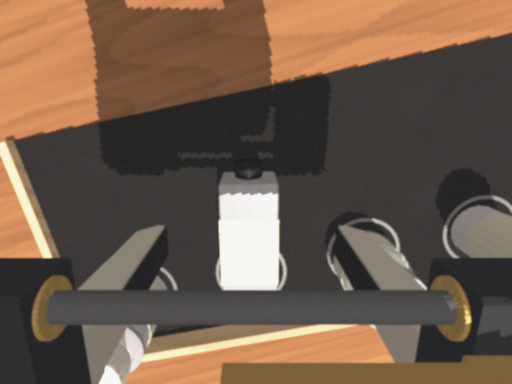

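The tin lies straight between the fingers (edges at columns 219 and 279, cap at (248,165)), with the empty ring visible below it at row 270. Going down.

```bash
python3 - <<'E'
from h import *
d=ld("wtin")
print(onz(d,249,193,.048),onz(d,249,172,.026), onz(d,219,220,.048),onz(d,279,220,.048))
E
python3 -m inch '[{"hand":0,"x":0,"y":-0.001,"z":0.05,"yaw":0},{"hand":0,"x":0,"y":-0.001,"z":0.09,"yaw":0},{"hand":0,"x":0,"y":-0.001,"z":0.099,"yaw":0},{"hand":0,"x":0,"y":-0.001,"z":0.099,"yaw":0},{"hand":1,"x":0,"y":-0.001,"z":0.099,"yaw":0},{"hand":1,"x":0,"y":-0.001,"z":0.099,"yaw":0},{"hand":1,"x":0,"y":-0.001,"z":0.099,"yaw":0},{"hand":1,"x":0,"y":-0.001,"z":0.099,"yaw":0},{"hand":1,"x":0,"y":-0.001,"z":0.099,"yaw":0},{"hand":1,"x":0,"y":-0.001,"z":0.099,"yaw":0}]'
```

```text
[ 0.48739638 -0.1058252   0.048     ] [ 0.47701307 -0.10275103  0.026     ] [ 0.50089863 -0.13338081  0.048     ] [ 0.51397492 -0.09056318  0.048     ]
time_s: 3.25
eef_pos: [0.497, -0.1085, 0.0347]
tcp_rot: [-0.0, 0.148, 0.989, 0.0]
wrist_force: [0.3, 0.3, 1.6]
finger_gap: 0.0441
grip_force: 29.9
```

```bash
python3 -m inch '[{"hand":1,"x":-0.005,"y":0,"z":-0.013,"yaw":0},{"hand":1,"x":-0.013,"y":0,"z":-0.026,"yaw":0},{"hand":1,"x":-0.023,"y":0,"z":-0.037,"yaw":0},{"hand":1,"x":-0.032,"y":0,"z":-0.044,"yaw":0},{"hand":1,"x":-0.041,"y":0,"z":-0.050,"yaw":0},{"hand":1,"x":-0.041,"y":0,"z":-0.050,"yaw":0}]'
python3 - <<'E'
from h import *
d,a=snap("side","side1");d2,b=snap("wrist","w1")
p=proj(d,[.55,-.12,.05]).astype(int);u,v=p;c=cv2.resize(a[v-60:v+40,u-60:u+60],None,fx=4,fy=4,interpolation=2)
cv2.imwrite("pics/v1.png",np.vstack([c[:, :480],cv2.resize(b,(480,360))])[:760].copy()) if 0 else cv2.imwrite("pics/v1.png",np.hstack([c[:, :400],cv2.resize(b,(533,400))[:, 133:]]))
E
```

```text
time_s: 4.0
eef_pos: [0.5368, -0.1207, 0.0848]
tcp_rot: [0.0, 0.148, 0.989, -0.0]
wrist_force: [0.2, -0.2, -2.0]
finger_gap: 0.0436
grip_force: 29.9
```

View pics/v1.png

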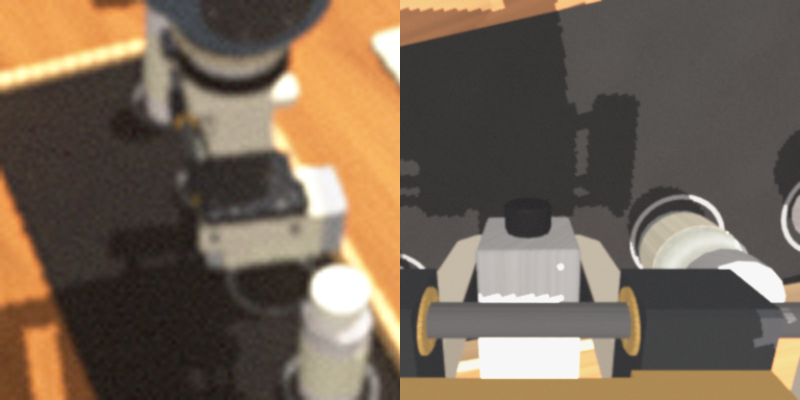

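The tin came up level (side crop (270,230)), so the pads hold it without pivoting. I'll put it back and try a partial closure for a lighter grip.

```bash
python3 -m inch '[{"hand":1,"x":0.02,"y":0,"z":0.025,"yaw":0},{"hand":1,"x":0.04,"y":0,"z":0.047,"yaw":0},{"hand":1,"x":0.041,"y":0,"z":0.050,"yaw":0},{"hand":0.55,"x":0.041,"y":0,"z":0.050,"yaw":0},{"hand":0.55,"x":0.041,"y":0,"z":0.050,"yaw":0},{"hand":0.55,"x":0.041,"y":0,"z":0.050,"yaw":0}]'
python3 -m inch '[{"hand":0.535,"x":0,"y":0,"z":0,"yaw":0},{"hand":0.535,"x":0,"y":0,"z":0,"yaw":0}]'
python3 -m inch '[{"hand":0.53,"x":0,"y":0,"z":0,"yaw":0},{"hand":0.53,"x":0,"y":0,"z":0,"yaw":0}]'
```

```text
time_s: 4.85
eef_pos: [0.497, -0.1085, 0.0346]
tcp_rot: [-0.0, 0.148, 0.989, -0.0]
wrist_force: [0.1, -0.0, -1.6]
finger_gap: 0.0438
grip_force: 30.0
time_s: 5.1
eef_pos: [0.497, -0.1085, 0.0346]
tcp_rot: [-0.0, 0.148, 0.989, -0.0]
wrist_force: [0.2, -0.8, -1.9]
finger_gap: 0.044
grip_force: 16.2
time_s: 5.35
eef_pos: [0.497, -0.1085, 0.0346]
tcp_rot: [-0.0, 0.148, 0.989, 0.0]
wrist_force: [0.0, -0.2, -1.5]
finger_gap: 0.0437
grip_force: 7.0
```

```bash
python3 -m inch '[{"hand":0.528,"x":0,"y":0,"z":0,"yaw":0},{"hand":0.528,"x":0,"y":0,"z":0,"yaw":0},{"hand":0.528,"x":-0.004,"y":0,"z":-0.010,"yaw":0},{"hand":0.528,"x":-0.009,"y":0,"z":-0.020,"yaw":0},{"hand":0.528,"x":-0.016,"y":0,"z":-0.029,"yaw":0},{"hand":0.528,"x":-0.023,"y":0,"z":-0.037,"yaw":0},{"hand":0.528,"x":-0.023,"y":0,"z":-0.037,"yaw":0}]'
python3 - <<'E'
from h import *
d,a=snap("side","side2");b=ld("side1")["color"][:,:,::-1]
d2,w=snap("wrist","w2")
u,v=proj(d,[.55,-.12,.05]).astype(int)
# tin face bright bluish-white region (base) in the side view
for im in (b,a):
    c=im[v-30:v+50,u-30:u+45];m=(c.min(2)>150).astype(np.uint8);n,l,s,ce=cv2.connectedComponentsWithStats(m)
    print([(s[i].tolist()) for i in range(1,n) if s[i,4]>15])
for n in ("w1","w2"):
    im=ld(n)["color"];g=im.max(2)[150:300,200:340];m=(im.min(2)>120).astype(np.uint8)[150:300,180:340];ys,xs=np.nonzero(m);print(n,150+ys.min(),180+xs.min(),180+xs.max(),m.sum())
E
```

```text
time_s: 6.22
eef_pos: [0.5199, -0.1155, 0.0724]
tcp_rot: [0.001, 0.148, 0.989, -0.0]
wrist_force: [0.1, -0.3, -0.5]
finger_gap: 0.0442
grip_force: 2.3
[[37, 1, 5, 6, 20], [43, 10, 14, 15, 135], [46, 30, 29, 41, 468]]
[[36, 0, 39, 66, 517], [37, 24, 12, 13, 101], [25, 34, 7, 8, 17], [48, 63, 10, 8, 35]]
w1 209 180 338 9745
w2 194 180 339 10106
```

Run:
```python
from h import *
d=ld("side2");a=cv2.imread("pics/side2.png");b=cv2.imread("pics/w2.png")
u,v=proj(d,[.55,-.12,.05]).astype(int);c=cv2.resize(a[v-60:v+40,u-60:u+60],None,fx=4,fy=4,interpolation=2)
cv2.imwrite("pics/v2.png",np.hstack([c[:, :400],cv2.resize(b,(533,400))[:, 133:]]))
```

```text
(no output)
```

View pics/v2.png

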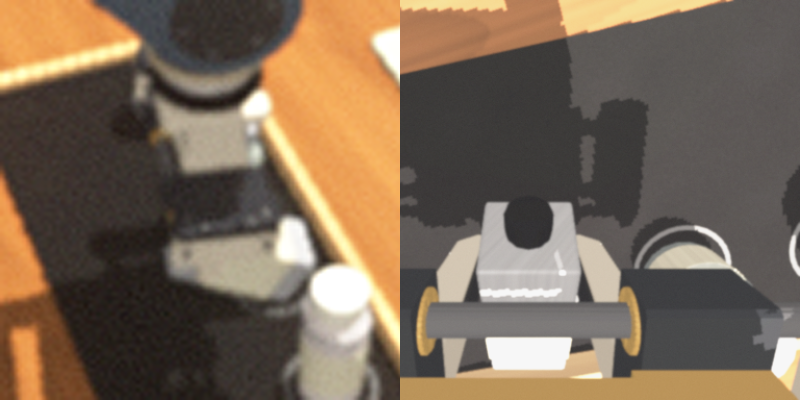

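It pivots now: the tin is tilted about 25–30° with its base edge on the mat (side crop (300,285)) and the cap top showing at (528,222). I'll continue the arc.

```bash
python3 -m inch '[{"hand":0.528,"x":-0.009,"y":0,"z":-0.007,"yaw":0},{"hand":0.528,"x":-0.018,"y":0,"z":-0.013,"yaw":0},{"hand":0.528,"x":-0.028,"y":0,"z":-0.018,"yaw":0},{"hand":0.528,"x":-0.039,"y":0,"z":-0.021,"yaw":0},{"hand":0.528,"x":-0.050,"y":0,"z":-0.023,"yaw":0},{"hand":0.528,"x":-0.061,"y":0,"z":-0.023,"yaw":0},{"hand":0.528,"x":-0.072,"y":0,"z":-0.022,"yaw":0},{"hand":0.528,"x":-0.083,"y":0,"z":-0.019,"yaw":0},{"hand":0.528,"x":-0.083,"y":0,"z":-0.017,"yaw":0},{"hand":0.528,"x":-0.083,"y":0,"z":-0.017,"yaw":0}]'
python3 - <<'E'
from h import *
d,a=snap("side","side3");d2,b=snap("wrist","w3");go([.570,-.1305,.09])
u,v=proj(d,[.57,-.13,.05]).astype(int);c=cv2.resize(a[v-60:v+40,u-60:u+60],None,fx=4,fy=4,interpolation=2)
cv2.imwrite("pics/v3.png",np.hstack([c[:, :400],cv2.resize(b,(533,400))[:, 133:]]))
E
```

```text
time_s: 7.58
eef_pos: [0.5984, -0.1395, 0.0884]
tcp_rot: [0.0, 0.148, 0.989, -0.0]
wrist_force: [0.4, -0.9, 1.3]
finger_gap: 0.0442
grip_force: 2.3
shift [ 0.0295  0.0003 -0.0015] yaw None now [ 0.5981 -0.1394  0.0885] yang 73.0 q [-0.3   0.65  1.59 -0.    0.9  -1.58] t 7.67
```

View pics/v3.png

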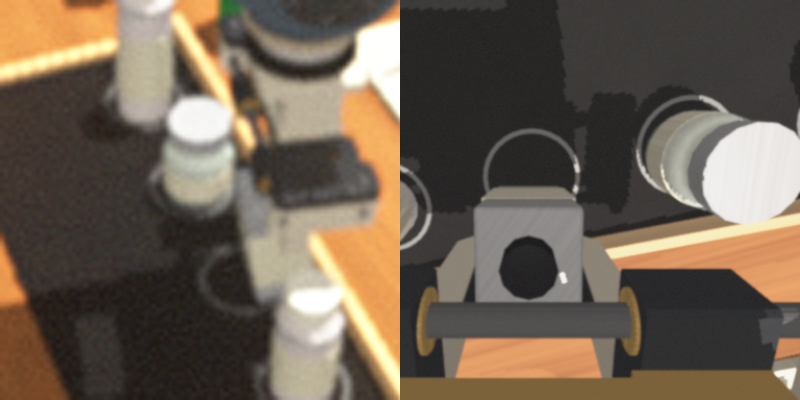

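The tin stands upright just behind its ring: cap at crop (528,267), ring centre at about (531,178). I'll work out the shift onto the ring, then re-grip, lift and move.

Run:
```python
from h import *
d=ld("w3");k=400/384
P=lambda x,y:((x-400+133)/k,y/k)
cap=onz(d,*P(528,267),.118);ring=onz(d,*P(531,180),.004);print(cap,ring)
# tin top near corners z=.104; base front edge z=.004
for q in ((476,207),(583,207)): print("top",onz(d,*P(*q),.104).round(4))
for q in ((483,200),(577,200),(488,188),(573,188)): print("base?",onz(d,*P(*q),.004).round(4))
from rig import status
M=axes(status.read_state()["tcp_rot"]);print("tool shift to ring meas",M.T@(ring-cap),"to row est",M.T@(np.array([.570,-.1302,.118])-cap))
```

```text
[ 0.581203   -0.13534192  0.118     ] [ 0.57496628 -0.1313317   0.004     ]
top [ 0.5576 -0.1492  0.104 ]
top [ 0.5698 -0.1095  0.104 ]
base? [ 0.5788 -0.1673  0.004 ]
base? [ 0.5979 -0.1049  0.004 ]
base? [ 0.5717 -0.1612  0.004 ]
base? [ 0.5888 -0.1053  0.004 ]
tool shift to ring meas [0.00709478 0.00202239 0.11400242] to row est [1.22164688e-02 1.64451175e-03 4.30842161e-06]
```

```bash
python3 -m inch '[{"hand":0.528,"x":0,"y":0,"z":-0.004,"yaw":0},{"hand":0.528,"x":0,"y":0,"z":-0.008,"yaw":0},{"hand":0.528,"x":0,"y":0,"z":-0.010,"yaw":0},{"hand":0.528,"x":0,"y":0,"z":-0.010,"yaw":0},{"hand":0.528,"x":0,"y":0,"z":-0.010,"yaw":0},{"hand":0.528,"x":0,"y":0,"z":-0.010,"yaw":0}]'
cat >> h.py <<'E'
def cap(tag,z=None,off=None):
    "black cap blob nearest expected spot in wrist view"
    from rig import status
    d,im=snap("wrist",tag);s=status.read_state();M=axes(s["tcp_rot"]);e=s["eef_pos"]
    zc=e[2]-.006+.032
    g=im.max(2);m=((g<45)*255).astype(np.uint8);m[:150]=0;m[292:]=0;m[:,200:][:,120:]=0;m[:,:190]=0
    n,l,st,ce=cv2.connectedComponentsWithStats(m)
    for i in range(1,n):
        if 200<st[i,4]<4000:
            p=onz(d,*ce[i],zc);print(st[i].tolist(),ce[i].round(1),p.round(4),"rel tool",(M.T@(p-e)).round(4))
    return d,im
E
python3 - <<'E'
from h import *
cap("w4");go([.570,-.1305,.09])
E
```

```text
time_s: 8.43
eef_pos: [0.5983, -0.1394, 0.0986]
tcp_rot: [-0.0, 0.148, 0.989, 0.0]
wrist_force: [-1.4, -0.1, -0.9]
finger_gap: 0.0438
grip_force: 2.4
[190, 150, 21, 41, 748] [199.  169.1] [ 0.5444 -0.1435  0.1245] rel tool [ 0.0504 -0.0196 -0.026 ]
[215, 150, 78, 32, 2088] [253.6 163.5] [ 0.5482 -0.124   0.1245] rel tool [ 0.0524  0.0001 -0.026 ]
[295, 150, 25, 39, 747] [309.5 168.9] [ 0.556  -0.1053  0.1245] rel tool [ 0.0504  0.0203 -0.026 ]
[224, 228, 55, 59, 2429] [250.9 256.9] [ 0.5833 -0.1358  0.1245] rel tool [ 0.0154 -0.0009 -0.026 ]
shift [0.0297 0.0003 0.0085] yaw None now [ 0.5983 -0.1394  0.0985] yang 73.0 q [-0.3   0.64  1.59 -0.    0.92 -1.58] t 8.47
```

```bash
python3 -m inch '[{"hand":0.528,"x":0.007,"y":0,"z":-0.004,"yaw":0},{"hand":0.528,"x":0.015,"y":0,"z":-0.008,"yaw":0},{"hand":0.528,"x":0.022,"y":0,"z":-0.008,"yaw":0},{"hand":0.528,"x":0.028,"y":0,"z":-0.008,"yaw":0},{"hand":0.528,"x":0.028,"y":0,"z":-0.008,"yaw":0},{"hand":0.528,"x":0.028,"y":0,"z":-0.008,"yaw":0}]'
python3 - <<'E'
from h import *
cap("w5");go([.570,-.1305,.09])
E
```

```text
time_s: 9.22
eef_pos: [0.5718, -0.1313, 0.1067]
tcp_rot: [0.0, 0.148, 0.989, -0.0]
wrist_force: [0.2, 0.3, -1.4]
finger_gap: 0.044
grip_force: 2.4
[225, 228, 53, 58, 940] [250.7 259.1] [ 0.5577 -0.1281  0.1326] rel tool [ 0.0145 -0.001  -0.026 ]
shift [0.002  0.0003 0.0166] yaw None now [ 0.5718 -0.1313  0.1066] yang 73.0 q [-0.31  0.58  1.66 -0.    0.89 -1.58] t 9.28
```

```bash
python3 -m inch '[{"hand":0.528,"x":0.006,"y":0,"z":0.008,"yaw":0},{"hand":0.528,"x":0.01,"y":0,"z":0.0125,"yaw":0},{"hand":0.528,"x":0.01,"y":0,"z":0.013,"yaw":0},{"hand":0.528,"x":0.005,"y":0,"z":0.013,"yaw":0},{"hand":0.528,"x":0,"y":0,"z":0.013,"yaw":0},{"hand":0.528,"x":-0.005,"y":0,"z":0.0135,"yaw":0},{"hand":0.528,"x":-0.01,"y":0,"z":0.0145,"yaw":0},{"hand":0.528,"x":-0.015,"y":0,"z":0.0155,"yaw":0},{"hand":0.528,"x":-0.02,"y":0,"z":0.016,"yaw":0},{"hand":0.528,"x":-0.02,"y":0,"z":0.016,"yaw":0}]'
python3 - <<'E'
from h import *
cap("w6");go([.570,-.1305,.09])
E
```

```text
time_s: 10.52
eef_pos: [0.591, -0.1372, 0.0905]
tcp_rot: [0.0, 0.148, 0.989, -0.0]
wrist_force: [0.3, 0.2, -2.2]
finger_gap: 0.0437
grip_force: 2.4
[190, 150, 27, 47, 848] [199.1 170.1] [ 0.5374 -0.1414  0.1165] rel tool [ 0.0498 -0.0196 -0.026 ]
[214, 150, 80, 35, 2027] [254.1 164.6] [ 0.5413 -0.1218  0.1165] rel tool [ 0.0518  0.0002 -0.026 ]
[299, 150, 21, 44, 733] [310.7 171.6] [ 0.5498 -0.1029  0.1165] rel tool [ 0.0492  0.0208 -0.026 ]
[224, 228, 54, 58, 2396] [250.9 256.8] [ 0.5759 -0.1336  0.1165] rel tool [ 0.0152 -0.001  -0.026 ]
shift [0.0218 0.0003 0.0006] yaw None now [ 0.5908 -0.1371  0.0905] yang 73.0 q [-0.3   0.64  1.61  0.    0.89 -1.58] t 10.57
```

```bash
for i in 1 2 3; do python3 -m inch '[{"hand":0.528,"x":0,"y":0,"z":0.002,"yaw":0},{"hand":0.528,"x":0,"y":0,"z":0.002,"yaw":0}]' | grep -E "eef|wrist"; done
python3 - <<'E'
from h import *
d,a=snap("side","side7");u,v=proj(d,[.59,-.137,.05]).astype(int)
g=cv2.cvtColor(a,cv2.COLOR_BGR2GRAY)[v-15:v+40,u-25:u+30]
e=cv2.Canny(cv2.resize(g,None,fx=4,fy=4,interpolation=2),60,120)
L=cv2.HoughLinesP(e,1,np.pi/360,25,minLineLength=30,maxLineGap=6)
for x1,y1,x2,y2 in (L[:,0] if L is not None else []):
    if abs(y2-y1)>abs(x2-x1): print([round(x1/4+u-25,1),round(y1/4+v-15,1),round(x2/4+u-25,1),round(y2/4+v-15,1)], round(np.degrees(np.arctan2(x2-x1,y2-y1)),1))
for p in ([.59,-.137],):
    print("vert",proj(d,[*p,.1]),proj(d,[*p,.004]))
E
```

```text
eef_pos: [0.5907, -0.1371, 0.0886]
wrist_force: [-0.5, -0.2, -1.9]
eef_pos: [0.5911, -0.1373, 0.087]
wrist_force: [1.6, -0.4, 1.8]
eef_pos: [0.5908, -0.1372, 0.0846]
wrist_force: [1.2, 0.5, 2.5]
[np.float64(318.5), np.float64(251.0), np.float64(327.2), np.float64(265.8)] 30.7
[np.float64(313.2), np.float64(235.2), np.float64(327.2), np.float64(257.5)] 32.2
[np.float64(312.8), np.float64(235.0), np.float64(318.8), np.float64(244.5)] 32.3
[np.float64(313.0), np.float64(235.2), np.float64(327.0), np.float64(257.5)] 32.2
[np.float64(323.2), np.float64(258.5), np.float64(327.8), np.float64(266.2)] 30.1
[np.float64(319.2), np.float64(257.2), np.float64(323.8), np.float64(265.0)] 30.1
[np.float64(322.8), np.float64(258.5), np.float64(327.5), np.float64(266.5)] 30.7
[np.float64(300.2), np.float64(255.2), np.float64(300.2), np.float64(247.5)] 180.0
vert [299.77105949 219.73784518] [297.92254295 241.73858291]
```

```bash
python3 -m inch '[{"hand":0.53,"x":0,"y":0,"z":0,"yaw":0},{"hand":0.53,"x":-0.004,"y":0,"z":0,"yaw":0},{"hand":0.53,"x":-0.008,"y":0,"z":0,"yaw":0},{"hand":0.53,"x":-0.012,"y":0,"z":0,"yaw":0},{"hand":0.53,"x":-0.016,"y":0,"z":0,"yaw":0},{"hand":0.53,"x":-0.020,"y":0,"z":0,"yaw":0},{"hand":0.53,"x":-0.020,"y":0,"z":0,"yaw":0}]'
python3 - <<'E'
from h import *
cap("w7");go([.570,-.1305,.09])
d,a=snap("side","side8");b=cv2.imread("pics/w7.png")
u,v=proj(d,[.60,-.13,.05]).astype(int);c=cv2.resize(a[v-45:v+35,u-40:u+40],None,fx=5,fy=5,interpolation=2)
cv2.imwrite("pics/v8.png",np.hstack([c,cv2.resize(b,(533,400))[:, 133:]]))
E
```

```text
time_s: 12.25
eef_pos: [0.6102, -0.1431, 0.0845]
tcp_rot: [0.0, 0.148, 0.989, -0.0]
wrist_force: [-0.7, -0.6, -1.4]
finger_gap: 0.0441
grip_force: 6.3
[190, 150, 20, 50, 771] [197.6 173.2] [ 0.5575 -0.1481  0.1106] rel tool [ 0.0488 -0.0203 -0.026 ]
[212, 150, 84, 21, 1004] [255.1 155.8] [ 0.5575 -0.1263  0.1106] rel tool [ 0.0552  0.0006 -0.026 ]
[295, 150, 25, 49, 753] [310.8 175. ] [ 0.5702 -0.109   0.1106] rel tool [ 0.0481  0.0208 -0.026 ]
[223, 243, 56, 47, 2120] [250.8 268.6] [ 0.6    -0.141   0.1106] rel tool [ 0.0102 -0.001  -0.026 ]
shift [ 0.042   0.0003 -0.0054] yaw None now [ 0.6101 -0.143   0.0846] yang 73.0 q [-0.3   0.68  1.56  0.    0.91 -1.58] t 12.3
```

View pics/v8.png

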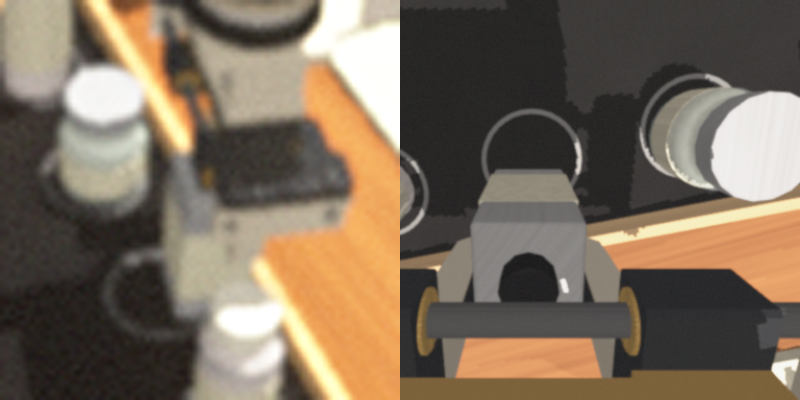

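The side crop shows the tin nearly vertical at (190,240), standing behind its ring. In the wrist view the robot-facing base edge is at row 170 and the top-face edge at about row 222. I'll quantify the lean.

Run:
```python
from h import *
from scipy.optimize import least_squares
d=ld("w7");k=400/384
P=lambda x,y:((x-400+133)/k,y/k)
e=np.array([.6101,-.143,.0846]);tx=np.array([-.956,.292,0])
tx/=np.linalg.norm(tx);ty=np.array([.292,.956,0]);ty/=np.linalg.norm(ty)
for z in (.004,.006,.01):
  l,r=onz(d,*P(487,170),z),onz(d,*P(572,170),z);print("base",z,np.linalg.norm(l-r).round(4),((l+r)/2-e)@tx)
for y,xs in ((205,(478,580)),(222,(470,587))):
  for z in (.09,.1,.104,.108):
    l,r=onz(d,*P(xs[0],y),z),onz(d,*P(xs[1],y),z);print("top",y,z,np.linalg.norm(l-r).round(4),(((l+r)/2-e)@tx).round(4))
for z in (.108,.114,.118): print("cap",z,((onz(d,*P(529,284),z)-e)@tx).round(4))
```

```text
base 0.004 0.0566 0.03214523537082523
base 0.006 0.0561 0.03252715014030717
base 0.01 0.0551 0.03329097967927084
top 205 0.09 0.0428 0.0337
top 205 0.1 0.0396 0.0367
top 205 0.104 0.0383 0.0379
top 205 0.108 0.0371 0.0391
top 222 0.09 0.0498 0.0261
top 222 0.1 0.0461 0.0297
top 222 0.104 0.0446 0.0311
top 222 0.108 0.0431 0.0326
cap 0.108 0.007
cap 0.114 0.0104
cap 0.118 0.0127
```

Run:
```python
from h import *
a=cv2.imread("pics/w7.png").astype(int)
for v in range(120,250,3): print(v,a[v,235:265].mean(0).round().astype(int).tolist(),a[v,205:300:5].mean(1).round().astype(int).tolist() if 0 else a[v,200:302:6].max(1).tolist())
d=ld("w7")
for z in (.004,.03,.054,.1):
  c=np.array([.6101,-.143])+.022*np.array([-.956,.292]);print(z,proj(d,[*c,z]))
```

```text
120 [38, 38, 39] [42, 43, 38, 76, 94, 38, 37, 38, 40, 41, 38, 37, 40, 42, 95, 73, 38]
123 [38, 38, 40] [39, 44, 40, 104, 41, 39, 39, 39, 41, 43, 37, 42, 37, 42, 42, 105, 38]
126 [37, 38, 39] [40, 44, 49, 98, 40, 39, 35, 41, 40, 38, 38, 41, 40, 42, 42, 100, 44]
129 [37, 38, 39] [37, 38, 86, 56, 42, 38, 40, 43, 42, 40, 36, 39, 39, 38, 41, 65, 98]
132 [37, 38, 39] [40, 40, 104, 40, 39, 41, 38, 39, 40, 38, 39, 40, 40, 39, 41, 40, 114]
135 [37, 38, 39] [37, 39, 104, 43, 41, 40, 40, 39, 39, 41, 38, 40, 39, 43, 38, 39, 113]
138 [37, 38, 39] [41, 40, 91, 39, 39, 44, 37, 39, 37, 41, 38, 40, 40, 39, 38, 40, 193]
141 [37, 38, 39] [38, 52, 74, 42, 41, 38, 38, 39, 39, 41, 41, 34, 39, 37, 37, 42, 174]
144 [37, 38, 39] [42, 68, 51, 39, 37, 38, 40, 39, 39, 38, 40, 42, 36, 40, 41, 39, 106]
147 [38, 38, 40] [40, 79, 45, 40, 42, 41, 39, 40, 39, 44, 39, 41, 43, 38, 43, 37, 68]
150 [37, 38, 39] [41, 83, 42, 41, 39, 39, 40, 40, 41, 40, 38, 40, 35, 40, 34, 39, 50]
153 [37, 38, 39] [43, 86, 43, 35, 38, 37, 40, 43, 40, 38, 40, 41, 41, 39, 42, 42, 72]
156 [38, 39, 40] [39, 80, 43, 42, 43, 42, 39, 42, 41, 38, 
[... 2654 characters left out ...]
39, 138, 138, 134, 138, 136, 135, 138, 136, 136, 136, 140]
237 [132, 134, 137] [133, 135, 134, 135, 135, 139, 139, 138, 133, 140, 138, 137, 139, 135, 136, 139, 141]
240 [131, 133, 136] [132, 136, 137, 135, 137, 137, 137, 136, 134, 135, 136, 138, 139, 137, 136, 139, 138]
243 [95, 97, 99] [132, 133, 138, 135, 139, 137, 137, 112, 63, 64, 118, 139, 139, 135, 140, 140, 138]
246 [40, 39, 41] [136, 135, 133, 134, 138, 139, 100, 33, 31, 32, 32, 109, 135, 135, 139, 141, 137]
249 [32, 31, 32] [133, 137, 135, 138, 136, 136, 33, 30, 28, 32, 31, 35, 134, 137, 141, 139, 138]
0.004 [252.18031227 177.45777762]
0.03 [252.36756755 187.05558242]
0.054 [252.58684494 198.29468599]
0.1 [253.21703329 230.59510809]
```

Run:
```python
from h import *
d=ld("w7");e=np.array([.6101,-.143,.0846]);tx=np.array([-.956,.2935,0])
b=onz(d,252,161.5,.004);xb=(b-e)@tx
for z in (.096,.098,.1,.102,.104):
  x=(onz(d,252,213,z)-e)@tx; print(z,"base",xb.round(4),"top",x.round(4),"len",np.hypot(x-xb,z-.004).round(4),"lean deg",np.degrees(np.arctan2(x-xb,z-.004)).round(1))
print(b)
```

```text
0.096 base 0.0333 top 0.0283 len 0.0921 lean deg -3.1
0.098 base 0.0333 top 0.029 len 0.0941 lean deg -2.6
0.1 base 0.0333 top 0.0298 len 0.0961 lean deg -2.1
0.102 base 0.0333 top 0.0305 len 0.098 lean deg -1.7
0.104 base 0.0333 top 0.0312 len 0.1 lean deg -1.2
[ 0.57817757 -0.13338246  0.004     ]
```

The tin is upright (lean about 1°) but 10 mm off the tool centre. Next I measure the ring from the same view.

Run:
```python
from h import *
d=ld("w7");a=cv2.imread("pics/w7.png");g=a.max(2)
pts=[]
for v in range(100,160):
  for rng in (range(195,235),range(270,305)):
    row=g[v,rng.start:rng.stop].astype(int);i=row.argmax()
    if 70<row[i]<215: pts.append(onz(d,rng.start+i,v,.004)[:2]*1000)
pts=np.array(pts,np.float32)
from scipy.optimize import least_squares
f=lambda p:np.hypot(pts[:,0]-p[0],pts[:,1]-p[1])-p[2]
r=least_squares(f,[570,-130,32],loss="soft_l1",f_scale=1);print(r.x,len(pts),np.median(abs(f(r.x))))
M=np.array([[-.956,.2935],[.2935,.956]])
c=np.array([.6101,-.143])+M[0]*.0103;print("tin",c,"shift",M@(r.x[:2]/1000-c),M@(np.array([.570,-.1302])-c))
```

```text
[ 573.58795894 -130.49675149   31.7515607 ] 85 0.19904854132959215
tin [ 0.6002532  -0.13997695] shift [0.02827441 0.00123682] [0.03179159 0.00046745]
```

```bash
python3 -m inch '[{"hand":0.54,"x":0,"y":0,"z":0,"yaw":0},{"hand":0.54,"x":0,"y":0,"z":0,"yaw":0},{"hand":0.54,"x":0,"y":0,"z":-0.004,"yaw":0},{"hand":0.54,"x":0.01,"y":0.001,"z":-0.005,"yaw":0},{"hand":0.54,"x":0.02,"y":0.001,"z":-0.005,"yaw":0},{"hand":0.54,"x":0.029,"y":0.001,"z":-0.005,"yaw":0},{"hand":0.54,"x":0.029,"y":0.001,"z":-0.004,"yaw":0},{"hand":0.54,"x":0.029,"y":0.001,"z":-0.001,"yaw":0},{"hand":0.54,"x":0.029,"y":0.001,"z":0,"yaw":0},{"hand":0.528,"x":0.029,"y":0.001,"z":0,"yaw":0},{"hand":0.528,"x":0.029,"y":0.001,"z":0.001,"yaw":0}]'
python3 - <<'E'
from h import *
d,im=cap("w8");a=im
for u in (240,252,264): print(u,[(v,int(a[v,u].max())) for v in range(150,225) if abs(int(a[v+1,u].max())-int(a[v-1,u].max()))>12])
from rig import status;print(status.read_state()["eef_pos"])
E
```

```text
time_s: 13.72
eef_pos: [0.5825, -0.1336, 0.0836]
tcp_rot: [0.0, 0.148, 0.989, -0.0]
wrist_force: [0.4, 1.3, -2.2]
finger_gap: 0.0442
grip_force: 2.5
[190, 150, 46, 52, 1078] [202.1 168.9] [ 0.5289 -0.1366  0.1095] rel tool [ 0.0503 -0.0185 -0.026 ]
[272, 150, 48, 49, 989] [305.3 170.7] [ 0.5405 -0.101   0.1095] rel tool [ 0.0497  0.0188 -0.026 ]
[223, 244, 56, 46, 2112] [250.9 268.6] [ 0.5725 -0.1315  0.1095] rel tool [ 0.0101 -0.0009 -0.026 ]
240 [(150, 80), (151, 100), (153, 103), (154, 91), (155, 70), (156, 48), (161, 51), (162, 79), (163, 106), (166, 119), (167, 132), (168, 140), (193, 133), (194, 116), (213, 116), (214, 129)]
252 [(152, 94), (153, 73), (154, 49), (161, 50), (162, 80), (163, 104), (166, 119), (167, 132), (168, 140), (192, 145), (193, 135), (194, 115), (213, 122)]
264 [(150, 80), (151, 101), (153, 101), (154, 90), (155, 65), (156, 44), (161, 51), (162, 78), (163, 104), (166, 118), (167, 134), (168, 145), (192, 146), (193, 133), (194, 116)]
[ 0.58244511 -0.13355257  0.08347068]
```

```bash
for i in 1 2; do python3 -m inch '[{"hand":0.529,"x":0,"y":0,"z":0.001,"yaw":0},{"hand":0.529,"x":0,"y":0,"z":0.0015,"yaw":0}]' | grep -E "eef|wrist"; done
```

```text
eef_pos: [0.5824, -0.1335, 0.0821]
wrist_force: [-0.3, -0.2, -1.3]
eef_pos: [0.5827, -0.1336, 0.0812]
wrist_force: [-1.5, 1.7, 6.5]
```

```bash
python3 -m inch '[{"hand":0.525,"x":0,"y":0,"z":-0.0005,"yaw":0},{"hand":0.52,"x":0,"y":0,"z":-0.0005,"yaw":0},{"hand":0.5,"x":0,"y":0,"z":-0.0005,"yaw":0},{"hand":0.42,"x":0,"y":0,"z":-0.0005,"yaw":0},{"hand":0.4,"x":0,"y":0,"z":-0.0005,"yaw":0},{"hand":0.4,"x":0,"y":0,"z":-0.0005,"yaw":0}]'
python3 - <<'E'
from h import *
d,im=cap("w9");a=im
u=252;print(u,[(v,int(a[v,u].max())) for v in range(140,225) if abs(int(a[v+1,u].max())-int(a[v-1,u].max()))>12])
tx=np.array([-.956,.2935,0])
b=onz(d,252,162,.004);t=onz(d,252,213,.104);print(b,t,b-tx*.022,t-tx*.022)
E
```

```text
time_s: 15.02
eef_pos: [0.5824, -0.1335, 0.0811]
tcp_rot: [-0.0, 0.148, 0.989, -0.0]
wrist_force: [0.1, 0.5, -0.0]
finger_gap: 0.0557
grip_force: 0.0
[190, 150, 47, 54, 1084] [202.2 169.2] [ 0.5288 -0.1365  0.1071] rel tool [ 0.0504 -0.0185 -0.026 ]
[268, 150, 52, 51, 1245] [304.3 169.6] [ 0.5398 -0.1012  0.1071] rel tool [ 0.0502  0.0184 -0.026 ]
[223, 239, 57, 51, 2323] [250.8 266.3] [ 0.5713 -0.1311  0.1071] rel tool [ 0.0113 -0.001  -0.026 ]
[306, 240, 14, 49, 384] [312.6 266.9] [ 0.5787 -0.1079  0.1071] rel tool [ 0.011   0.0234 -0.026 ]
252 [(148, 52), (149, 78), (150, 102), (153, 94), (154, 68), (155, 45), (160, 41), (161, 54), (162, 82), (163, 108), (165, 114), (166, 125), (167, 139), (190, 144), (191, 120), (209, 127)]
[ 0.55012696 -0.12375843  0.004     ] [ 0.55122443 -0.12450878  0.104     ] [ 0.57115896 -0.13021543  0.004     ] [ 0.57225643 -0.13096578  0.104     ]
```

The tin is standing and released, centred at (0.571, −0.130) on its ring. Next is the tall can.

```bash
python3 -m inch '[{"hand":0.4,"x":0,"y":0,"z":-0.05,"yaw":0},{"hand":0.4,"x":0,"y":0,"z":-0.1,"yaw":0},{"hand":0.4,"x":0,"y":0,"z":-0.13,"yaw":0},{"hand":0,"x":0.02,"y":0.06,"z":-0.13,"yaw":-8},{"hand":0,"x":0.04,"y":0.12,"z":-0.13,"yaw":-12},{"hand":0,"x":0.0556,"y":0.18,"z":-0.13,"yaw":-12},{"hand":0,"x":0.0556,"y":0.2018,"z":-0.13,"yaw":-12},{"hand":0,"x":0.0556,"y":0.2018,"z":-0.13,"yaw":-12},{"hand":0,"x":0.0556,"y":0.2018,"z":-0.13,"yaw":-12}]'
python3 - <<'E'
from h import *
d,im=snap("wrist","wc0");go([.5885,.0757,.105],85)
print(proj(d,[.5885,.0757,.154]))
a,b=snap("side","side9")
# cap top in wrist: bright low-sat blob
m=(im.min(2)>150).astype(np.uint8);m[292:]=0;n,l,st,ce=cv2.connectedComponentsWithStats(m)
for i in range(1,n):
    if st[i,4]>300: print(st[i].tolist(),ce[i].round(1),onz(d,*ce[i],.154).round(4))
t,ti=snap("top","top9")
E
```

```text
time_s: 16.2
eef_pos: [0.5883, 0.0744, 0.211]
tcp_rot: [-0.0, 0.044, 0.999, -0.0]
wrist_force: [0.2, -0.6, -0.3]
finger_gap: 0.0928
grip_force: 0.0
shift [-0.0002  0.0015  0.106 ] yaw -0.1 now [0.5882 0.0742 0.211 ] yang 84.9 q [ 0.05  0.46  1.57 -0.    1.11 -1.43] t 16.25
[254.53035985 219.33425623]
[315, 12, 19, 208, 1225] [324.3 110.8] [0.5238 0.1228 0.154 ]
[109, 171, 54, 51, 2116] [135.4 196.1] [0.566  0.0014 0.154 ]
[0, 174, 24, 53, 981] [ 12.5 200.3] [ 0.5618 -0.0774  0.154 ]
[222, 187, 99, 60, 1999] [257.7 224.2] [0.592  0.0775 0.154 ]
```

```bash
python3 -m inch '[{"hand":0,"x":-0.001,"y":0.0015,"z":0.05,"yaw":0},{"hand":0,"x":-0.001,"y":0.0015,"z":0.095,"yaw":0},{"hand":0,"x":-0.001,"y":0.0015,"z":0.106,"yaw":0},{"hand":0,"x":-0.001,"y":0.0015,"z":0.106,"yaw":0},{"hand":0.45,"x":-0.001,"y":0.0015,"z":0.106,"yaw":0},{"hand":0.517,"x":-0.001,"y":0.0015,"z":0.106,"yaw":0},{"hand":0.517,"x":-0.001,"y":0.0015,"z":0.106,"yaw":0},{"hand":0.517,"x":-0.001,"y":0.0015,"z":0.106,"yaw":0},{"hand":0.517,"x":-0.001,"y":0.0015,"z":0.106,"yaw":0}]'
```

```text
time_s: 17.48
eef_pos: [0.5894, 0.0772, 0.1052]
tcp_rot: [0.0, 0.043, 0.999, 0.0]
wrist_force: [0.1, 0.8, 0.1]
finger_gap: 0.0484
grip_force: 0.0
```

```bash
python3 -m inch '[{"hand":0.517,"x":0,"y":0,"z":0,"yaw":0},{"hand":0.517,"x":0,"y":0,"z":0,"yaw":0},{"hand":0.517,"x":0,"y":0,"z":0,"yaw":0}]' | grep -E "gap|grip"
python3 -m inch '[{"hand":0.519,"x":0,"y":0,"z":0,"yaw":0},{"hand":0.519,"x":0,"y":0,"z":0,"yaw":0},{"hand":0.519,"x":0,"y":0,"z":0,"yaw":0}]'  | grep -E "gap|grip"
```

```text
finger_gap: 0.0449
grip_force: 4.0
finger_gap: 0.0451
grip_force: 6.2
```

```bash
python3 -m inch '[{"hand":0.516,"x":0,"y":0,"z":0,"yaw":0},{"hand":0.516,"x":0.006,"y":0,"z":0,"yaw":0},{"hand":0.516,"x":0.012,"y":0,"z":-0.001,"yaw":0},{"hand":0.516,"x":0.018,"y":0,"z":-0.0015,"yaw":0},{"hand":0.516,"x":0.026,"y":0,"z":-0.001,"yaw":0},{"hand":0.516,"x":0.034,"y":0,"z":-0.001,"yaw":0},{"hand":0.516,"x":0.034,"y":0,"z":-0.001,"yaw":0}]'
cat >> h.py <<'E'
def tilt(tag,rem):
    "cap top blob (white) in wrist view -> tilt in tool xz plane, grip to cap distance rem"
    from rig import status
    from scipy.optimize import least_squares
    d,im=snap("wrist",tag);s=status.read_state();M=axes(s["tcp_rot"]);G=s["eef_pos"]+M[:,2]*.006
    m=((im.min(2)>150)*255).astype(np.uint8);m[:,:185]=0;m[:,325:]=0;m[292:]=0
    n,l,st,ce=cv2.connectedComponentsWithStats(m)
    for i in range(1,n):
        if st[i,4]>300: print("blob",st[i].tolist(),ce[i].round(1))
    for th in range(0,61,5):
        t=np.deg2rad(th);p=G+rem*(np.sin(t)*M[:,0]-np.cos(t)*M[:,2]);print(th,proj(d,p).round(0).tolist(),end="; ")
    print();return d,im
E
python3 - <<'E'
from h import *
tilt("wc1",.055)
E
```

```text
time_s: 19.1
eef_pos: [0.5546, 0.0803, 0.106]
tcp_rot: [-0.0, 0.043, 0.999, 0.0]
wrist_force: [0.6, 0.6, -1.4]
finger_gap: 0.0451
grip_force: 1.9
blob [198, 212, 108, 78, 6833] [251.7 256.2]
blob [185, 226, 21, 62, 649] [191.9 248.1]
blob [296, 226, 29, 63, 1046] [313.9 253.1]
0 [254.0, 332.0]; 5 [254.0, 320.0]; 10 [254.0, 306.0]; 15 [254.0, 292.0]; 20 [254.0, 277.0]; 25 [254.0, 262.0]; 30 [254.0, 248.0]; 35 [254.0, 233.0]; 40 [254.0, 220.0]; 45 [254.0, 207.0]; 50 [254.0, 195.0]; 55 [254.0, 185.0]; 60 [254.0, 175.0];
```

```bash
python3 -m inch '[{"hand":0.516,"x":0.008,"y":0,"z":0.001,"yaw":0},{"hand":0.516,"x":0.016,"y":0,"z":0.0025,"yaw":0},{"hand":0.516,"x":0.023,"y":0,"z":0.005,"yaw":0},{"hand":0.516,"x":0.030,"y":0,"z":0.008,"yaw":0},{"hand":0.516,"x":0.030,"y":0,"z":0.008,"yaw":0}]'
python3 - <<'E'
from h import *
d,im=tilt("wc2",.055)
d,im=snap("side","side10")
E
```

```text
time_s: 19.77
eef_pos: [0.5249, 0.0828, 0.098]
tcp_rot: [-0.0, 0.043, 0.999, -0.0]
wrist_force: [-0.6, 0.1, 1.3]
finger_gap: 0.045
grip_force: 3.0
blob [185, 199, 140, 91, 9914] [253.9 248.9]
0 [254.0, 333.0]; 5 [254.0, 320.0]; 10 [254.0, 306.0]; 15 [254.0, 292.0]; 20 [254.0, 277.0]; 25 [254.0, 263.0]; 30 [254.0, 248.0]; 35 [254.0, 234.0]; 40 [254.0, 220.0]; 45 [254.0, 207.0]; 50 [254.0, 196.0]; 55 [254.0, 185.0]; 60 [254.0, 176.0];
```

```bash
cat >> h.py <<'E'
def rim(tag,rem,e,M,zoff=.006):
    d=ld(tag);im=d["color"];G=np.array(e)+M[:,2]*zoff
    cols=[230,240,254,268,278]
    obs=[next((v for v in range(120,300) if im[v,u].min()>150),None) for u in cols]
    print("obs",obs)
    a=np.linspace(0,2*np.pi,721)
    for th in range(20,56,3):
        t=np.deg2rad(th);X=np.cos(t)*M[:,0]+np.sin(t)*M[:,2];Z=np.sin(t)*M[:,0]-np.cos(t)*M[:,2]
        q=np.array([proj(d,G+rem*Z+.0185*(np.cos(k)*X+np.sin(k)*M[:,1])) for k in a])
        print(th,[round(min(q[abs(q[:,0]-u)<2][:,1]),0) if (abs(q[:,0]-u)<2).any() else None for u in cols], "w",np.ptp(q[:,0]).round())
E
python3 - <<'E'
from h import *
from rig import status
M=axes(status.read_state()["tcp_rot"])
rim("wc1",.055,[.5546,.0803,.106],M);rim("wc2",.055,[.5249,.0828,.098],M)
E
```

```text
obs [220, 216, 214, 219, 213]
20 [np.float64(224.0), np.float64(221.0), np.float64(219.0), np.float64(221.0), np.float64(224.0)] w 112.0
23 [np.float64(216.0), np.float64(212.0), np.float64(211.0), np.float64(212.0), np.float64(216.0)] w 112.0
26 [np.float64(208.0), np.float64(204.0), np.float64(203.0), np.float64(204.0), np.float64(207.0)] w 112.0
29 [np.float64(200.0), np.float64(196.0), np.float64(195.0), np.float64(196.0), np.float64(200.0)] w 111.0
32 [np.float64(192.0), np.float64(189.0), np.float64(188.0), np.float64(189.0), np.float64(192.0)] w 110.0
35 [np.float64(186.0), np.float64(182.0), np.float64(181.0), np.float64(182.0), np.float64(186.0)] w 109.0
38 [np.float64(179.0), np.float64(176.0), np.float64(175.0), np.float64(176.0), np.float64(179.0)] w 108.0
41 [np.float64(173.0), np.float64(170.0), np.float64(169.0), np.float64(170.0), np.float64(173.0)] w 107.0
44 [np.float64(168.0), np.float64(165.0), np.float64(164.0), np.float64(165.0), np.float64(168.0)] w 106.0
47 [np.float64(163.0), np.float64(160.0), np.float64(159.0), np.float64(160.0), np.float64(163.0)] w 105.0

[... 827 characters left out ...]
at64(181.0), np.float64(182.0), np.float64(186.0)] w 109.0
38 [np.float64(179.0), np.float64(176.0), np.float64(175.0), np.float64(176.0), np.float64(179.0)] w 108.0
41 [np.float64(173.0), np.float64(170.0), np.float64(169.0), np.float64(170.0), np.float64(174.0)] w 107.0
44 [np.float64(168.0), np.float64(165.0), np.float64(164.0), np.float64(165.0), np.float64(168.0)] w 106.0
47 [np.float64(163.0), np.float64(160.0), np.float64(159.0), np.float64(160.0), np.float64(163.0)] w 105.0
50 [np.float64(159.0), np.float64(156.0), np.float64(155.0), np.float64(156.0), np.float64(159.0)] w 104.0
53 [np.float64(155.0), np.float64(152.0), np.float64(151.0), np.float64(152.0), np.float64(155.0)] w 102.0
```

```bash
python3 -m inch '[{"hand":0.517,"x":0.008,"y":0,"z":0,"yaw":0},{"hand":0.517,"x":0.016,"y":0,"z":0.001,"yaw":0},{"hand":0.517,"x":0.024,"y":0,"z":0.002,"yaw":0},{"hand":0.517,"x":0.030,"y":0,"z":0.003,"yaw":0},{"hand":0.517,"x":0.030,"y":0,"z":0.003,"yaw":0}]'
python3 - <<'E'
from h import *
from rig import status
snap("wrist","wc3");s=status.read_state();M=axes(s["tcp_rot"]);rim("wc3",.055,s["eef_pos"],M);rim("wc3",.063,s["eef_pos"],M)
E
```

```text
time_s: 20.5
eef_pos: [0.4952, 0.0853, 0.0951]
tcp_rot: [-0.0, 0.043, 0.999, -0.0]
wrist_force: [-1.2, 0.1, 0.6]
finger_gap: 0.0452
grip_force: 3.5
obs [196, 193, 192, 195, 199]
20 [np.float64(225.0), np.float64(222.0), np.float64(221.0), np.float64(222.0), np.float64(225.0)] w 112.0
23 [np.float64(217.0), np.float64(214.0), np.float64(212.0), np.float64(213.0), np.float64(217.0)] w 112.0
26 [np.float64(209.0), np.float64(205.0), np.float64(204.0), np.float64(205.0), np.float64(209.0)] w 112.0
29 [np.float64(201.0), np.float64(198.0), np.float64(196.0), np.float64(198.0), np.float64(201.0)] w 111.0
32 [np.float64(194.0), np.float64(190.0), np.float64(189.0), np.float64(190.0), np.float64(194.0)] w 110.0
35 [np.float64(187.0), np.float64(183.0), np.float64(182.0), np.float64(183.0), np.float64(187.0)] w 109.0
38 [np.float64(180.0), np.float64(177.0), np.float64(176.0), np.float64(177.0), np.float64(181.0)] w 108.0
41 [np.float64(175.0), np.float64(171.0), np.float64(170.0), np.float64(171.0), np.float64(175.0)] w 107.0
44 [np.float64(169.0), np.float64(166.0), np.float64(165.0), np.fl
[... 975 characters left out ...]
at64(174.0), np.float64(175.0), np.float64(178.0)] w 118.0
38 [np.float64(170.0), np.float64(167.0), np.float64(166.0), np.float64(167.0), np.float64(170.0)] w 116.0
41 [np.float64(163.0), np.float64(160.0), np.float64(159.0), np.float64(160.0), np.float64(163.0)] w 115.0
44 [np.float64(156.0), np.float64(154.0), np.float64(152.0), np.float64(154.0), np.float64(156.0)] w 113.0
47 [np.float64(151.0), np.float64(148.0), np.float64(147.0), np.float64(148.0), np.float64(151.0)] w 112.0
50 [np.float64(145.0), np.float64(143.0), np.float64(142.0), np.float64(143.0), np.float64(145.0)] w 110.0
53 [np.float64(141.0), np.float64(138.0), np.float64(137.0), np.float64(138.0), np.float64(141.0)] w 108.0
```

```bash
python3 -m inch '[{"hand":0.517,"x":0.002,"y":0,"z":0.002,"yaw":0},{"hand":0.517,"x":0.008,"y":0,"z":0.005,"yaw":0},{"hand":0.517,"x":0.014,"y":0,"z":0.007,"yaw":0},{"hand":0.517,"x":0.020,"y":0,"z":0.009,"yaw":0},{"hand":0.517,"x":0.026,"y":0,"z":0.011,"yaw":0},{"hand":0.517,"x":0.026,"y":0,"z":0.011,"yaw":0}]'
python3 - <<'E'
from h import *
from rig import status
snap("wrist","wc4");snap("side","side11");s=status.read_state();M=axes(s["tcp_rot"]);rim("wc4",.055,s["eef_pos"],M)
E
```

```text
time_s: 21.3
eef_pos: [0.4692, 0.0876, 0.084]
tcp_rot: [-0.0, 0.043, 0.999, -0.0]
wrist_force: [-1.2, 0.8, 0.5]
finger_gap: 0.0449
grip_force: 2.1
obs [178, 175, 175, 177, 181]
20 [np.float64(226.0), np.float64(223.0), np.float64(221.0), np.float64(222.0), np.float64(226.0)] w 112.0
23 [np.float64(217.0), np.float64(214.0), np.float64(213.0), np.float64(214.0), np.float64(217.0)] w 112.0
26 [np.float64(209.0), np.float64(206.0), np.float64(204.0), np.float64(206.0), np.float64(209.0)] w 112.0
29 [np.float64(201.0), np.float64(198.0), np.float64(197.0), np.float64(198.0), np.float64(201.0)] w 111.0
32 [np.float64(194.0), np.float64(191.0), np.float64(189.0), np.float64(191.0), np.float64(194.0)] w 110.0
35 [np.float64(187.0), np.float64(184.0), np.float64(183.0), np.float64(184.0), np.float64(187.0)] w 109.0
38 [np.float64(181.0), np.float64(178.0), np.float64(176.0), np.float64(178.0), np.float64(181.0)] w 108.0
41 [np.float64(175.0), np.float64(172.0), np.float64(170.0), np.float64(172.0), np.float64(175.0)] w 107.0
44 [np.float64(170.0), np.float64(166.0), np.float64(165.0), np.float64(166.0), np.float64(170.0)] w 106.0
47 [np.float64(165.0), np.float64(162.0), np.float64(160.0), np.float64(162.0), np.float64(165.0)] w 105.0
50 [np.float64(160.0), np.float64(157.0), np.float64(156.0), np.float64(157.0), np.float64(160.0)] w 104.0
53 [np.float64(156.0), np.float64(153.0), np.float64(152.0), np.float64(154.0), np.float64(156.0)] w 102.0
```

Run:
```python
from h import *
a=cv2.imread("pics/wc4.png");b=cv2.imread("pics/side11.png");d=ld("side11")
u,v=proj(d,[.49,.087,.07]).astype(int);print(u,v)
c=cv2.resize(b[v-50:v+30,u-40:u+40],None,fx=5,fy=5,interpolation=2)
cv2.imwrite("pics/v10.png",np.hstack([c,cv2.resize(a,(533,400))[:, 66:466]]))
```

```text
237 190
```

View pics/v10.png

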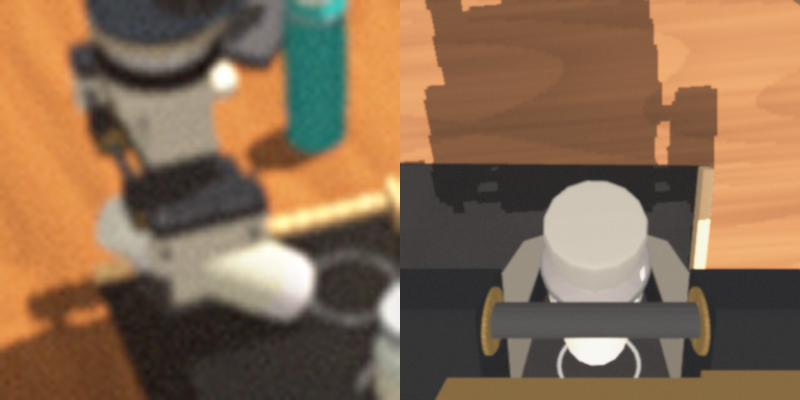

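The can leans well: cap ellipse in the wrist view spans crop columns 543–648 with its top at row 180, and the base end points away from the robot in the side crop (300,290). I'll fit tilt and grip depth to the cap rim.

```bash
cat >> h.py <<'E'
def fit(tag,e,M,verbose=1):
    from scipy.optimize import least_squares
    d=ld(tag);im=cv2.GaussianBlur(d["color"],(3,3),0).astype(int);G=np.array(e)+M[:,2]*.006
    lo=im.min(2);P=[]
    top=next(v for v in range(120,300) if lo[v,248:260].min()>140)
    for v in range(top+1,top+38,2):
        u=254
        while u>150 and lo[v,u]>140:u-=1
        l=u;u=254
        while u<360 and lo[v,u]>140:u+=1
        P+= [(l+.5,v),(u-.5,v)]
    for u in range(240,270,4): P.append((u,next(v for v in range(100,300) if lo[v,u]>140)))
    P=np.array(P,float);a=np.linspace(0,2*np.pi,181)
    def res(x):
        th,rem,y=x;X=np.cos(th)*M[:,0]+np.sin(th)*M[:,2];Z=np.sin(th)*M[:,0]-np.cos(th)*M[:,2]
        q=np.array([proj(d,G+rem*Z+y*M[:,1]+.0185*(np.cos(k)*X+np.sin(k)*M[:,1])) for k in a]).astype(np.float32)
        return [cv2.pointPolygonTest(q.reshape(-1,1,2),(float(p[0]),float(p[1])),True) for p in P]
    for t0,r0 in ((.5,.07),(.7,.05)):
        r=least_squares(res,[t0,r0,0],x_scale=[.1,.01,.002],diff_step=1e-3,loss="soft_l1");print("tilt",np.degrees(r.x[0]).round(1),"rem",r.x[1].round(4),"y",r.x[2].round(4),"cost",round(r.cost,2),"h implied",((.15-r.x[1])*np.cos(r.x[0])+.0225*np.sin(r.x[0])).round(4),"grip z-.004",(G[2]-.004).round(4), "n",len(P),"rows",top)
E
python3 - <<'E'
from h import *
from rig import status
s=status.read_state();M=axes(s["tcp_rot"])
for t,e in (("wc1",[.5546,.0803,.106]),("wc2",[.5249,.0828,.098]),("wc3",[.4952,.0853,.0951]),("wc4",s["eef_pos"])): fit(t,e,M)
E
```

```text
tilt 21.8 rem 0.0494 y -0.001 cost 15.43 h implied 0.1018 grip z-.004 0.096 n 46 rows 215
tilt 21.8 rem 0.0494 y -0.001 cost 15.43 h implied 0.1018 grip z-.004 0.096 n 46 rows 215
tilt 23.3 rem 0.0858 y -0.001 cost 103.06 h implied 0.0679 grip z-.004 0.088 n 46 rows 199
tilt 23.3 rem 0.0858 y -0.001 cost 103.06 h implied 0.0679 grip z-.004 0.088 n 46 rows 199
tilt 31.3 rem 0.0519 y -0.001 cost 21.02 h implied 0.0955 grip z-.004 0.0851 n 46 rows 193
tilt 31.3 rem 0.0519 y -0.001 cost 21.02 h implied 0.0955 grip z-.004 0.0851 n 46 rows 193
tilt 44.7 rem 0.0481 y -0.0012 cost 2.82 h implied 0.0883 grip z-.004 0.0742 n 46 rows 175
tilt 44.7 rem 0.048 y -0.0012 cost 2.82 h implied 0.0883 grip z-.004 0.0742 n 46 rows 175
```

```bash
python3 -m inch '[{"hand":1,"x":0,"y":0,"z":0,"yaw":0},{"hand":1,"x":0,"y":0,"z":0,"yaw":0},{"hand":1,"x":0,"y":0,"z":0,"yaw":0},{"hand":1,"x":0,"y":0,"z":-0.02,"yaw":0},{"hand":1,"x":0,"y":0,"z":-0.05,"yaw":0},{"hand":1,"x":0,"y":0,"z":-0.09,"yaw":0},{"hand":1,"x":0,"y":0,"z":-0.13,"yaw":0},{"hand":1,"x":-0.005,"y":0.03,"z":-0.17,"yaw":-8},{"hand":1,"x":-0.01,"y":0.06,"z":-0.20,"yaw":-16},{"hand":1,"x":-0.016,"y":0.09,"z":-0.233,"yaw":-24},{"hand":1,"x":-0.022,"y":0.12,"z":-0.233,"yaw":-32},{"hand":1,"x":-0.028,"y":0.15,"z":-0.233,"yaw":-40},{"hand":1,"x":-0.0347,"y":0.1867,"z":-0.233,"yaw":-49},{"hand":1,"x":-0.0347,"y":0.1867,"z":-0.233,"yaw":-49},{"hand":1,"x":-0.0347,"y":0.1867,"z":-0.233,"yaw":-49}]'
python3 - <<'E'
from h import *
from rig import status
snap("wrist","wd1");snap("side","sd1");snap("top","td1");s=status.read_state();M=axes(s["tcp_rot"]);np.savez("sd1",e=s["eef_pos"],M=M)
fit("wd1",s["eef_pos"],M)
for n in ("sd1","td1"):
    d=ld(n);print(n,"grip",proj(d,s["eef_pos"]+M[:,2]*.006).round(1))
    for th in (30,40,50):
        t=np.deg2rad(th);A=np.sin(t)*M[:,0]-np.cos(t)*M[:,2];G=s["eef_pos"]+M[:,2]*.006
        print(th,"base",proj(d,G-.095*A).round(1),"cap",proj(d,G+.055*A).round(1))
E
```

```text
time_s: 23.28
eef_pos: [0.5204, 0.2702, 0.3168]
tcp_rot: [-0.0, -0.374, 0.927, -0.0]
wrist_force: [-0.0, -0.1, -2.0]
finger_gap: 0.0441
grip_force: 30.0
tilt 43.5 rem 0.0441 y -0.0008 cost 175.01 h implied 0.0924 grip z-.004 0.3073 n 46 rows 179
tilt 43.5 rem 0.0441 y -0.0008 cost 175.01 h implied 0.0924 grip z-.004 0.3073 n 46 rows 179
sd1 grip [220.   95.4]
30 base [227.7 110.8] cap [215.   85.6]
40 base [229.2 106.3] cap [214.1  88.5]
50 base [230.4 101.5] cap [213.3  91.5]
td1 grip [143.9 176.1]
30 base [138.7 169.4] cap [147.2 180.4]
40 base [134.4 165.2] cap [150.  183.1]
50 base [130.3 161.2] cap [152.5 185.5]
```

Run:
```python
from h import *
d=ld("sd1")
for px in ((200,240),(190,235),(215,240)): print(px,onz(d,*px,.26).round(3),onz(d,*px,.22).round(3))
go([.36,-.03,.26],65.6)
```

```text
(200, 240) [ 0.275 -0.224  0.26 ] [ 0.283 -0.189  0.22 ]
(190, 235) [ 0.26 -0.2   0.26] [ 0.267 -0.164  0.22 ]
(215, 240) [ 0.305 -0.238  0.26 ] [ 0.315 -0.204  0.22 ]
shift [ 0.3236 -0.1045  0.0573] yaw 68.3 now [0.5206 0.2698 0.3173] yang 133.9 q [ 0.4   0.36  1.46 -0.    1.33 -1.94] t 23.43
```

```bash
python3 -m inch '[{"hand":1,"x":0.04,"y":-0.015,"z":0.02,"yaw":10},{"hand":1,"x":0.08,"y":-0.03,"z":0.04,"yaw":20},{"hand":1,"x":0.12,"y":-0.045,"z":0.06,"yaw":30},{"hand":1,"x":0.15,"y":-0.06,"z":0.08,"yaw":40},{"hand":1,"x":0.1755,"y":-0.067,"z":0.097,"yaw":50},{"hand":1,"x":0.1755,"y":-0.067,"z":0.097,"yaw":60},{"hand":1,"x":0.1755,"y":-0.067,"z":0.097,"yaw":68},{"hand":1,"x":0.1755,"y":-0.067,"z":0.097,"yaw":68},{"hand":1,"x":0.1755,"y":-0.067,"z":0.097,"yaw":68}]'
python3 - <<'E'
from h import *
from rig import status
snap("wrist","wd2");d,im=snap("side","sd2");s=status.read_state();M=axes(s["tcp_rot"]);np.savez("sd2",e=s["eef_pos"],M=M)
G=s["eef_pos"]+M[:,2]*.006
fit("wd2",s["eef_pos"],M)
print("grip",proj(d,G).round(1))
for th in (30,40,50):
    t=np.deg2rad(th);A=np.sin(t)*M[:,0]-np.cos(t)*M[:,2];print(th,"base",proj(d,G-.095*A).round(1),"cap",proj(d,G+.055*A).round(1))
u,v=proj(d,G).astype(int);c=im[v-25:v+50,u-45:u+60]
hsv=cv2.cvtColor(c,cv2.COLOR_BGR2HSV)
for r in range(0,75,2): print(v-25+r,''.join('#' if (p[1]<60 and p[2]>150) else '+' if p[1]<60 and p[2]>100 else '.' if p[2]>70 else ' ' for p in hsv[r]))
E
```

```text
time_s: 24.55
eef_pos: [0.4409, 0.1002, 0.2203]
tcp_rot: [0.0, 0.207, 0.978, 0.0]
wrist_force: [-0.2, -0.1, -2.0]
finger_gap: 0.0444
grip_force: 30.0
tilt 45.1 rem 0.0449 y -0.001 cost 3.08 h implied 0.0902 grip z-.004 0.2102 n 46 rows 176
tilt 45.1 rem 0.0449 y -0.001 cost 3.08 h implied 0.0902 grip z-.004 0.2102 n 46 rows 176
grip [218.2 156.6]
30 base [235.6 177.4] cap [207.4 143.6]
40 base [239.8 174.9] cap [204.9 145.3]
50 base [243.5 171.9] cap [202.7 147.2]
131 #########################........+###############+.+++..................+++.......##########.............
133 ###################...............+++++++++++++++...+#..............+######.......###########............
135 #############.....................                ..++............++++++###++++...##########.............
137 #######.........................                   .. ...........+++++++###+++++++##########.............
139 #..............................                       ..........  .....++##++++++++########..............
141 ..............................                 .  ..   .......        . .....
[... 2848 characters left out ...]
                    .+...         ..... 
195 .....................................................                               .+.              ..+.
197 .............................................                                       ...              .+##
199 ..............................................                                      .+..           .+####
201 ...............................................                                      ....          +#####
203 ...............................................                                         ......+....+#####
205 .................................................                                             .     +####
```

```bash
cat >> h.py <<'E'
def axis(tag,npz):
    "can axis from side view: silhouette edges -> midline -> rays onto the tool xz plane"
    d=ld(tag);z=np.load(npz);M=z["M"];G=z["e"]+M[:,2]*.006
    hsv=cv2.cvtColor(d["color"],cv2.COLOR_RGB2HSV);m=((hsv[...,1]<60)&(hsv[...,2]>140)).astype(np.uint8)
    u0,v0=proj(d,G);n,l,st,ce=cv2.connectedComponentsWithStats(m)
    k=l[int(v0+6):int(v0+12),int(u0+16):int(u0+24)];k=np.bincount(k[k>0]).argmax();m=l==k
    up=[];lo=[]
    for u in range(int(u0+14),int(u0+27)):
        r=np.nonzero(m[:,u])[0];up.append((u,r.min()-.5))
    for u in range(int(u0+11),int(u0+22)):
        r=np.nonzero(m[:,u])[0];lo.append((u,r.max()+.5))
    a=np.polyfit(*zip(*up),1);b=np.polyfit(*zip(*lo),1);c=(a+b)/2
    print("slopes",a[0].round(3),b[0].round(3))
    ys,xs=np.nonzero(m);s=xs+c[0]*ys;ue=xs[s>np.sort(s)[-12]].mean(),ys[s>np.sort(s)[-12]].mean()
    ee=np.array(ue);dirv=np.array([1,c[0]]);t=((ee-[0,c[1]])@dirv)/(dirv@dirv);E=np.array([0,c[1]])+t*dirv
    def cast(p):
        o,w=ray(d,*p);return o+w*(((G-o)@M[:,1])/(w@M[:,1]))
    B=cast(E);Q=cast(E-dirv/np.linalg.norm(dirv)*25);A=(Q-B)/np.linalg.norm(Q-B)
    th=np.degrees(np.arctan2(A@M[:,0],-A@M[:,2]))
    r=B-G;print("tilt",th.round(1),"base end px",E.round(1),"base rel grip (tool x,z)",(r@M[:,0]).round(4),(r@M[:,2]).round(4),"g along",(-r@A).round(4),"offset perp",np.linalg.norm(r-(r@A)*A).round(4))
E
python3 - <<'E'
from h import *
axis("sd2","sd2.npz")
E
```

```text
slopes 0.604 0.627
tilt 49.7 base end px [247.4 171.1] base rel grip (tool x,z) -0.0846 0.0583 g along 0.1023 offset perp 0.0102
```

```bash
python3 -m inch '[{"hand":1,"x":0,"y":0,"z":0.04,"yaw":0},{"hand":1,"x":0,"y":0,"z":0.08,"yaw":0},{"hand":1,"x":0,"y":0,"z":0.115,"yaw":0},{"hand":1,"x":0,"y":0,"z":0.129,"yaw":0},{"hand":1,"x":0,"y":0,"z":0.131,"yaw":0},{"hand":1,"x":0,"y":0,"z":0.131,"yaw":0}]' | grep -E "eef|force"
for i in 1 2 3; do python3 -m inch '[{"hand":1,"x":0,"y":0,"z":0.0015,"yaw":0},{"hand":1,"x":0,"y":0,"z":0.0015,"yaw":0}]' | grep -E "eef|wrist"; done
```

```text
eef_pos: [0.4416, 0.1005, 0.0901]
wrist_force: [-0.0, 0.4, -2.5]
grip_force: 30.0
eef_pos: [0.4412, 0.1004, 0.0881]
wrist_force: [-0.4, -0.2, -2.1]
eef_pos: [0.4409, 0.1004, 0.0861]
wrist_force: [-0.3, -0.1, -2.6]
eef_pos: [0.4408, 0.1004, 0.0845]
wrist_force: [-0.1, -0.0, -3.1]
```

```bash
python3 -m inch '[{"hand":1,"x":0,"y":0,"z":0.001,"yaw":0},{"hand":0.517,"x":0,"y":0,"z":0.001,"yaw":0},{"hand":0.516,"x":0,"y":0,"z":0.001,"yaw":0},{"hand":0.516,"x":-0.004,"y":0,"z":-0.001,"yaw":0},{"hand":0.516,"x":-0.008,"y":0,"z":-0.004,"yaw":0},{"hand":0.516,"x":-0.012,"y":0,"z":-0.006,"yaw":0},{"hand":0.516,"x":-0.016,"y":0,"z":-0.008,"yaw":0},{"hand":1,"x":-0.016,"y":0,"z":-0.008,"yaw":0},{"hand":1,"x":-0.016,"y":0,"z":-0.008,"yaw":0},{"hand":1,"x":-0.016,"y":0,"z":-0.008,"yaw":0}]' 
python3 -m inch '[{"hand":1,"x":0,"y":0,"z":-0.04,"yaw":0},{"hand":1,"x":0.008,"y":0,"z":-0.08,"yaw":0},{"hand":1,"x":0.016,"y":0,"z":-0.125,"yaw":0},{"hand":1,"x":0.016,"y":0,"z":-0.127,"yaw":0},{"hand":1,"x":0.016,"y":0,"z":-0.127,"yaw":0}]'
python3 - <<'E'
from h import *
from rig import status
d,im=snap("side","sd3");snap("wrist","wd3");s=status.read_state();np.savez("sd3",e=s["eef_pos"],M=axes(s["tcp_rot"]))
axis("sd3","sd3.npz");fit("wd3",s["eef_pos"],axes(s["tcp_rot"]))
E
```

```text
time_s: 27.4
eef_pos: [0.4556, 0.0939, 0.0926]
tcp_rot: [0.0, 0.208, 0.978, -0.0]
wrist_force: [0.7, 0.8, -0.5]
finger_gap: 0.0445
grip_force: 30.0
time_s: 28.02
eef_pos: [0.4405, 0.1003, 0.2188]
tcp_rot: [-0.0, 0.208, 0.978, -0.0]
wrist_force: [-0.8, 0.5, -2.7]
finger_gap: 0.0445
grip_force: 30.0
slopes 0.83 0.745
tilt 42.6 base end px [243.6 174.7] base rel grip (tool x,z) -0.0732 0.0694 g along 0.1007 offset perp 0.007
tilt 37.2 rem 0.0464 y -0.0008 cost 2.47 h implied 0.0961 grip z-.004 0.2082 n 46 rows 186
tilt 37.2 rem 0.0464 y -0.0008 cost 2.47 h implied 0.0961 grip z-.004 0.2082 n 46 rows 186
```

```bash
cat >> h.py <<'E'
def solve(wtag,npz,capfit,B):
    "B: base rel grip (x,z tool); capfit (tilt,rem) gives the cap-centre pixel ray"
    z=np.load(npz);M=z["M"];G=z["e"]+M[:,2]*.006;d=ld(wtag);t=np.deg2rad(capfit[0])
    p=G+capfit[1]*(np.sin(t)*M[:,0]-np.cos(t)*M[:,2]);o,w=ray(d,*proj(d,p))
    o2=np.array([(o-G)@M[:,0],(o-G)@M[:,2]]);w2=np.array([w@M[:,0],w@M[:,2]]);w2/=np.linalg.norm(w2)
    q=o2-np.array(B);b=q@w2;disc=b*b-(q@q-.15**2)
    for s in (-1,1):
        k=-b+s*np.sqrt(max(disc,0));c=o2+k*w2;print("cap",c.round(4),"tilt",np.degrees(np.arctan2(c[0]-B[0],B[1]-c[1])).round(1),"disc",disc.round(5))
E
python3 - <<'E'
from h import *
for dz in (0,.003,.006):
  print(dz);solve("wd2","sd2.npz",(45.1,.0449),(-.0846+dz,.0583-dz*.85));solve("wd3","sd3.npz",(37.2,.0464),(-.0732+dz,.0694-dz*1.1))
E
```

```text
0
cap [ 0.033  -0.0349] tilt 51.6 disc 0.0164
cap [-0.0557  0.2055] tilt 168.9 disc 0.0164
cap [ 0.0294 -0.0401] tilt 43.1 disc 0.01979
cap [-0.0798  0.2193] tilt -177.5 disc 0.01979
0.003
cap [ 0.0346 -0.0392] tilt 50.7 disc 0.0167
cap [-0.0549  0.2033] tilt 169.7 disc 0.0167
cap [ 0.0312 -0.0444] tilt 42.5 disc 0.01994
cap [-0.0784  0.2159] tilt -176.9 disc 0.01994
0.006
cap [ 0.0361 -0.0434] tilt 49.9 disc 0.01699
cap [-0.0541  0.2012] tilt 170.6 disc 0.01699
cap [ 0.033  -0.0488] tilt 41.9 disc 0.02009
cap [-0.077   0.2125] tilt -176.3 disc 0.02009
```

```bash
python3 -m inch '[{"hand":1,"x":0,"y":0.02,"z":-0.03,"yaw":-8},{"hand":1,"x":0,"y":0.04,"z":-0.06,"yaw":-16},{"hand":1,"x":0,"y":0.06,"z":-0.092,"yaw":-24},{"hand":1,"x":0,"y":0.08,"z":-0.092,"yaw":-33},{"hand":1,"x":0,"y":0.1,"z":-0.092,"yaw":-42},{"hand":1,"x":0,"y":0.13,"z":-0.092,"yaw":-51},{"hand":1,"x":0.0005,"y":0.16,"z":-0.092,"yaw":-60},{"hand":1,"x":0.0007,"y":0.1786,"z":-0.092,"yaw":-68},{"hand":1,"x":0.0007,"y":0.1786,"z":-0.092,"yaw":-68},{"hand":1,"x":0.0007,"y":0.1786,"z":-0.092,"yaw":-68}]'
python3 - <<'E'
from h import *
go([.531,.2816,.280],134.1)
t=ld("top0");s=ld("side0")
# plate long edges by Hough on upscaled top crop
im=cv2.imread("pics/top0.png")[120:185,95:160];g=cv2.cvtColor(cv2.resize(im,None,fx=4,fy=4,interpolation=2),cv2.COLOR_BGR2GRAY)
e=cv2.Canny(g,40,100);L=cv2.HoughLinesP(e,1,np.pi/360,30,minLineLength=45,maxLineGap=8)
for l in L[:,0]:
    a=onz(t,95+l[0]/4,120+l[1]/4,.014);b=onz(t,95+l[2]/4,120+l[3]/4,.014);v=b-a
    print((l/4).round(1).tolist(),"len",np.linalg.norm(v).round(3),"ang mod 90",(np.degrees(np.arctan2(v[1],v[0]))%90).round(1))
E
```

```text
time_s: 29.38
eef_pos: [0.5126, 0.2632, 0.3107]
tcp_rot: [-0.001, -0.373, 0.928, -0.0]
wrist_force: [-0.1, -0.5, -1.8]
finger_gap: 0.0444
grip_force: 30.0
shift [-0.026   0.0005  0.0306] yaw -0.3 now [0.5126 0.2632 0.3107] yang 133.8 q [ 0.39  0.34  1.5  -0.    1.31 -1.94] t 29.38
[12.8, 37.2, 28.0, 52.5] len 0.07 ang mod 90 44.5
[12.8, 37.5, 27.8, 52.5] len 0.069 ang mod 90 44.5
[26.5, 24.8, 39.2, 33.0] len 0.049 ang mod 90 55.9
```

```bash
python3 -m inch '[{"hand":1,"x":-0.008,"y":0,"z":0.009,"yaw":0},{"hand":1,"x":-0.016,"y":0,"z":0.018,"yaw":0},{"hand":1,"x":-0.022,"y":0,"z":0.026,"yaw":0},{"hand":1,"x":-0.026,"y":0.0005,"z":0.0306,"yaw":-0.3},{"hand":1,"x":-0.026,"y":0.0005,"z":0.0306,"yaw":-0.3},{"hand":1,"x":-0.026,"y":0.0005,"z":0.0306,"yaw":-0.3}]'
python3 - <<'E'
from h import *
from rig import status
d,im=snap("side","sf");t,ti=snap("top","tf");s=status.read_state();M=axes(s["tcp_rot"]);G=s["eef_pos"]+M[:,2]*.006
B=G-.0715*M[:,0]+.0675*M[:,2];th=np.deg2rad(42.5);A=np.sin(th)*M[:,0]-np.cos(th)*M[:,2]
Ln=np.array([.6285,.3762,.13]);print("B",B.round(4),"dist",np.linalg.norm(B-Ln).round(4),s["finger_gap"])
a=np.deg2rad(44.3);S=np.array([-np.cos(a)*.6428,-np.sin(a)*.6428,.766]);r=B-Ln;print("along",r@S,"lateral",np.linalg.norm(r-(r@S)*S),"angle",np.degrees(np.arccos(A@S)))
X=np.cos(th)*M[:,0]+np.sin(th)*M[:,2]
for n,dd in (("side",d),("top",t)):
    q=np.array([proj(dd,B+.0225*(np.cos(k)*X+np.sin(k)*M[:,1])) for k in np.linspace(0,6.28,25)]);print(n,"B",proj(dd,B).round(1),"lens",proj(dd,Ln).round(1),"base box",q.min(0).round(1),q.max(0).round(1))
for n,i_,c in (("side",im,proj(d,B)),("top",ti,proj(t,B))):
    u,v=c.astype(int);h=cv2.cvtColor(i_[v-22:v+24,u-28:u+30],cv2.COLOR_BGR2HSV);print(n,"origin",u-28,v-22)
    for r in h[::2]: print(''.join('#' if p[1]<60 and p[2]>140 else '+' if p[1]<60 and p[2]>85 else 'o' if p[1]<80 else '.' for p in r))
E
```

```text
time_s: 30.12
eef_pos: [0.5313, 0.2823, 0.2813]
tcp_rot: [0.0, -0.377, 0.926, -0.0]
wrist_force: [0.3, 0.3, -1.9]
finger_gap: 0.0444
grip_force: 30.0
B [0.5825 0.3322 0.2079] dist 0.1006 0.04407449881350982
along 0.1006355521000579 lateral 0.0014723414159556066 angle 2.559162256309335
side B [232.3 110.1] lens [240.3 120. ] base box [226.1 103.8] [238.5 116.5]
top B [129.9 161.2] lens [122.  151.8] base box [121.6 153.3] [138.1 169. ]
side origin 204 88
oooo++#####++oooo+o...ooooo...o....o###++o................
oooo++###+++####.........++o+o.......#++o.................
+o....o###########......o###+o.......oo...................
.......##############...o####+............................
.......o#####################o............................
.......o###############+#####o............................
........###############+#####+............................
........o#############++#####o............................
.........##++#######+++++#####o...........................
..........oo...#++++++##+######oo.........................
#................o++++##+#########..................
[... 1390 characters left out ...]
+++++++++++++++o+ooooooooooo+++++++++++oooooooooooo
+o+++++++++o+++++ooooooooooooooooooo++++++++++ooooooooooo+
++o+++++o+o+++oooooooooooooooooooooo+++++++o+++ooooooooooo
+++++++++oooooooooooooooooooooooooooo+++++++++++ooooooooo.
++++o+ooooooooooooooooooooooooooooo++o++++++o++++oooooo...
oooooooooooooooooooooooooooooooooo+oooo++++++++o+oooooo...
ooooooooooooooooooooooooooooooo+++++++++++++++++++ooooo...
oooooooooooooooooooooooooooo+++++++++++++++++#####+oo.oo..
ooooooooooooooooooooooo++++++++++++++++++++########+ooooo.
ooooooooo.....ooooo+++++++++++++++++o+++++++######+++ooooo
ooooooo........++ooo+++++o++++++++++++++++++###+++++++oooo
oo.oooo....o+++oooo+++++o+++++++++oo+++++++o++++++++++oooo
```

The side view matches the predicted base box (columns 226–238, rows 104–115). The base sits about 100 mm from the lens, within about 2 mm of the line of sight. I'll let it settle, confirm the tin and neighbours are undisturbed, then hand in.

```bash
python3 -m inch '[{"hand":1,"x":0,"y":0,"z":0,"yaw":0},{"hand":1,"x":0,"y":0,"z":0,"yaw":0},{"hand":1,"x":0,"y":0,"z":0,"yaw":0},{"hand":1,"x":0,"y":0,"z":0,"yaw":0}]'
python3 - <<'E'
from h import *
from rig import robot,status
a=cv2.imread("pics/side0.png");b=cv2.imread("pics/sf.png")
for n,(u,v) in (("short",(308,258)),("jar",(281,210))): print(n,cv2.absdiff(a[v-18:v+18,u-12:u+12],b[v-18:v+18,u-12:u+12]).mean().round(1))
d=ld("sf")
print("tin label px",[b[tuple(proj(d,[.571,-.152,z])[::-1].astype(int))].tolist() for z in (.02,.05,.08)],"cap",b[tuple(proj(d,[.571,-.13,.118])[::-1].astype(int))].tolist())
print(robot.close_job())
E
```

```text
time_s: 30.72
eef_pos: [0.5312, 0.2823, 0.281]
tcp_rot: [-0.0, -0.377, 0.926, -0.0]
wrist_force: [-0.0, 0.4, -3.0]
finger_gap: 0.0442
grip_force: 30.0
short 6.2
jar 18.9
tin label px [[129, 146, 155], [135, 156, 168], [121, 130, 138]] cap [40, 46, 54]
the job is handed in; nothing more can be done
None
```

The job is handed in at 30.7 s of the 61 s allowed. The tin is upright and released on its marked place. The tall can is held still in front of the lens, its base about 100 mm away, within about 2 mm of the line of sight and roughly 2.5° off square by my measurements. The short can looked unchanged in the side view. The jar's image patch differed more from the start, and I handed in without finding out whether the jar had moved.

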